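# Change the filter of the fume box on the welding bench

## Robot

A 6-joint arm with a two-finger parallel gripper is mounted at the origin on the work surface. World frame = base frame: x ahead of the robot, y to its left, z up, the work surface at z = 0. Lengths are in mm, angles in rad, forces in N, time in s.
With the tool pointing down it reaches from about 350 to 950 mm from the base axis. Payload 17.4 kg.
Tool frame: the origin (TCP) lies on the mounting face of the last link; the fingertips stand tip_reach ahead of it and the grasp point (between the pads) lies 167 mm ahead of it (tip_reach is the distance from the TCP to the fingertips, in mm); z points along the fingers, y is the direction in which the jaws open and shut (so a half turn about z gives the same grasp; the last joint's range is limited). The gripper opens to 93 mm and grips with 3 to 60 N. Pads are 15 mm wide; open, the fingers measure 128 mm over their backs; the gripper's body (75 mm by 188 mm) begins 65 mm behind the grasp point.
Start: joints at [1.212, 0.116, 1.442, -0, 1.584, -0.038], TCP at [212.853, 640.568, 404.746] pointing down, gripper open.
Joint ranges: [-2.83, 2.83], [-0.83, 2.19], [0.07, 2.5], [-1.14, 4.28], [0.01, 3], [-2.97, 2.97]. Speed limits (rad/s): [1.89, 1.89, 2.22, 3.14, 3.14, 3.14].

## Interface

Orientations are given as a unit quaternion [x, y, z, w].
In Python, from workcell import * gives the robot as it stands.
- The arm moves only by the tool play_rows, never from a script. Its argument "moves" is a list of rows, each a list of 6 numbers: the shift along the tool's x, y, z in cm, then the turn, a rotation vector about the tool's x, y, z in degrees. A call has 1 to 12 rows; each row shifts and turns the pose as measured when the row begins, along the tool's axes as they then stand; what a row does not reach is not made up. A row lasts 1/10 s, in which the tool goes at most 50 mm and 8.59 degrees, less where a joint would pass 70% of its speed; a pose out of reach is approached as far as the arm can. A call with a gripper value outside its range is refused whole. "gripper" is the finger opening in cm, from 0 to 9.3, set as the call begins (left out, the last holds). The fingers move at their own pace and stop on an object; "grip_force" is the grip in N (left out, the last holds). Time passes only in rows, so rows that do not move let the fingers close. It gives the time, the measured TCP pose, the force and the opening at its end, in the units of the state.
- sense(): the state, without advancing time (a new reading comes with each control period).
- camera(name): name is "scene" or "top" or "wrist"; returns the picture (480x640x3 uint8, red, green, blue); there is no depth.
- get_calibration(name): a dict with "intrinsics" (3x3 intrinsics, pixels), "T" (4x4, takes a point from camera to world coordinates). Camera axes: x right, y up, looking along -z (the intrinsics and any distortion apply to the point x, -y, -z); pixel columns grow to the right and rows downward; lengths in mm; the calibration is good to about 2 mm. A picture is of the moment at which its call begins: read the wrist's pose just before it. get_calibration takes no time and is no camera call; for the wrist camera it gives the pose at the moment of the call.
- hand_in(): hands the job in, once; it reports no verdict.
The state is a dict: "time": time; "joints": joint angles; "joint_vel": joint speeds; "joint_torque": joint torques, N m; "ee_pos": TCP position; "orientation": TCP orientation; "wrist_force": force on the tool from outside, world axes, zero at the start; "ft_torque": the same for the moment, N m; "finger_gap": finger opening in mm.
Only numpy, scipy, OpenCV 4.12 (cv2) and the standard library are available. Lean on these libraries where they do the work, as an engineer would, in place of code of your own. Each camera call takes 0.05 s, during which the arm holds its last target.

## Task

Put the filter cassette upright into the open filter housing on the aluminium plate, with its rib up and lying flat on the housing's floor. Then take the hood cover off its sloping stand and press it straight down onto the housing until both clip arms snap under the rim and it sits fully home all round. Let go, and leave the other things on the bench where they are.

Things in the scene. Friction and masses are not known exactly. Their poses are not given: they have to be found in the camera images.
- housing: grey PVC filter housing, fixed on a 30 mm thick aluminium slab: open-topped box 90 (x) by 120 (y) by 45 mm high, walls and floor 5 mm (inside 80 by 110). An outward rim 6 mm wide, 6 mm thick runs round its mouth, flush with the top (102 by 132 mm overall). Origin: centre of its underside; z up, y along its length. A black hose stub, 34 mm thick, sticks out 45 mm on +x below the rim.
- cassette_rib (a point): loose filter cassette, dark grey block 70 (x) by 100 (y) by 35 mm high with paper pleats and on top a pull rib 16 mm thick (x), 60 mm long (y), 28 mm high; 100 to 210 g. This point is the rib's centre, 49 mm above the cassette's underside; z up, y along the rib. It stands on the table. Either way round fits the housing.
- cover_rib (a point): loose grey hood cover, about 200 g: 90 (x) by 120 (y) by 35 mm high, open below, with a grip rib on top 16 mm thick (x), 60 long (y), 28 high. This point: the rib's centre, 49 mm above the hood's lower edge, which rests on the housing's top when home (94 mm above its underside); z the hood's own up, y along the rib. Guide lugs on the long sides clear the rim by 2.5 mm. Either way round fits.
- stand: plywood stand, fixed on the table, 150 wide (y) by 120 mm deep (x), about 95 mm high. Its sloping pad, which faces its -x side and leans 30 degrees from level, carries the cover at the start: the cover's rib lies level, and the cover lifts off square to the slope. Origin: centre of its underside.
- clip_a (a joint): the cover's clip arm at its +y end: 30 mm wide, 71 mm from the cover's centre, reaching 22 mm below the hood's edge. Angle 0 upright (free or snapped home), about 0.12 rad when sprung out over the rim. Its hook touches the rim some 16 mm above home; both snap under it about 2 mm before home. The push needed in all is 9 to 16 N at 14 to 10 mm above home, less after that.
- clip_b (a joint): the same for the clip arm at the -y end
- blocks: bystander: two grey PVC off-cut blocks in one piece, 50 by 90 by 32 mm high, on the aluminium slab; origin centre of underside
- bin: bystander: open blue plastic bin 110 by 160 by 80 mm on the table; origin centre of underside
- spray: bystander: white plastic bottle, 64 mm diameter, 170 mm high, on the table; origin centre of underside
There are look-alikes about, which are no part of the job. Leave any turquoise look-alike of the part that bears cover_rib alone. What is shaped like the part that bears cassette_rib but blue is not meant.

How it is judged (in metres and radians):
On the way, in this order (a step that is already met when the one before it is completed fails the run):
1. the cassette lies flat on the floor of the housing, upright and released (z of cassette_rib in the frame of housing below 0.058 m and horizontal distance between cassette_rib and housing below 0.012 m and angle between cassette_rib's own z axis and vertical below 0.08 rad and contact force between the fingers and cassette below 0.2 N), for 0.2 s.
2. the cover is home on the housing with both clip arms snapped in (z of cover_rib in the frame of housing below 0.0965 m and horizontal distance between cover_rib and housing below 0.006 m and angle between cover_rib's own z axis and vertical below 0.04 rad and value of joint each of clip_a, clip_b below 0.05 rad), for 0.2 s.
At the end, for the whole second after the job is handed in: Cassette upright (0.08 rad) in the housing, rib centre under 58 mm above the housing's underside, within 12 mm of its middle. Cover level (0.04 rad), rib centre within 6 mm of the middle, under 96.5 mm above the underside (home is 94). Both clip arms under 0.05 rad (all of step 2 and z of cassette_rib in the frame of housing below 0.058 m and horizontal distance between cassette_rib and housing below 0.012 m and angle between cassette_rib's own z axis and vertical below 0.08 rad); the robot touches nothing.
It fails at once if a bystander (blocks, bin or bottle) is moved more than 25 mm (distance of any of blocks, bin, spray from where it was at the start of the episode above 0.025 m).
It also fails if it takes over 62 s, if anything falls off the work surface, if the arm or the gripper's body presses on something with over 40 N, if the wrist force passes 120 N, or if a joint passes its speed limit or range.

## Working session

There is one attempt and no reset: what is moved stays moved. The work goes in short steps, Python scripts to look and compute and a tool call to move; the robot and the scene stay as the last step left them, time stands still between calls to the robot, and variables do not carry over. Pictures are saved under pics/ and viewed, and the job is handed in when it is done.

Besides the shell and the picture viewer there is one more tool, called after "Request:" by a JSON object that holds its "name" and its "arguments". play_rows: Moves the arm, as the interface text tells. Its arguments: {"type":"object","properties":{"moves":{"type":"array","items":{"type":"array","items":{"type":"number"}}},"gripper":{"type":"number"},"grip_force":{"type":"number"}},"required":["moves"]}

```bash
ls; mkdir -p pics
python3 - <<'E'
from workcell import *
import cv2,numpy as np
s=sense();print(s)
for n in ["scene","top","wrist"]:
    c=get_calibration(n);print(n,c)
    cv2.imwrite(f"pics/{n}0.png",camera(n)[:,:,::-1])
E
```

```text
pics
{'time': 0.0, 'joints': array([ 1.21222192e+00,  1.16487319e-01,  1.44227719e+00, -4.17467542e-06,
        1.58400707e+00, -3.77719777e-02]), 'joint_vel': array([ 0.00055701,  0.00077931, -0.0007772 ,  0.00027072, -0.00054867,
       -0.00042206]), 'joint_torque': array([ 3.16744023e-03, -7.21240282e+01, -6.22622824e+01,  7.81979738e-02,
        2.36437074e-02, -1.80853694e-04]), 'ee_pos': array([212.84009754, 640.57327073, 403.99675221]), 'orientation': array([ 1.59714283e-01,  9.87163107e-01, -5.78333798e-04, -1.14005716e-04]), 'wrist_force': array([-0.1804345 ,  1.02082179, -0.22156585]), 'ft_torque': array([-0.0322907 , -0.00486906,  0.02695805]), 'finger_gap': 92.9198828739444}
scene {'intrinsics': array([[485.92988337,   0.        , 320.46213856],
       [  0.        , 485.92988337, 239.73627563],
       [  0.        ,   0.        ,   1.        ]]), 'T': array([[ 6.73502808e-01, -5.67693051e-01,  4.73411626e-01,
         9.71102325e+02],
       [ 7.38929355e-01,  5.00239431e-01, -4.51380016e-01,
        -4.92047521e+02],
       [ 1.94261361e-02,  6.53823456e-01,  7.5639772
[... 463 characters left out ...]
+01],
       [ 1.77302376e-02,  1.32176596e-01,  9.91067599e-01,
         9.44430804e+02],
       [ 0.00000000e+00,  0.00000000e+00,  0.00000000e+00,
         1.00000000e+00]])}
wrist {'intrinsics': array([[383.62404188,   0.        , 319.82877549],
       [  0.        , 383.62404188, 249.81719171],
       [  0.        ,   0.        ,   1.        ]]), 'T': array([[ 3.15149275e-01, -9.18872282e-01, -2.37391373e-01,
         1.47233506e+02],
       [ 9.49041477e-01,  3.04840775e-01,  7.99523343e-02,
         6.62582781e+02],
       [-1.09941378e-03, -2.50491179e-01,  9.68118257e-01,
         3.84285789e+02],
       [ 0.00000000e+00,  0.00000000e+00,  0.00000000e+00,
         1.00000000e+00]])}
```

View pics/scene0.png

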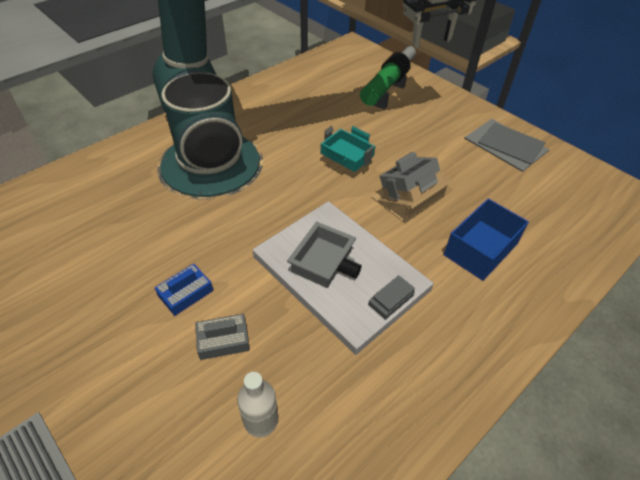

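View pics/top0.png

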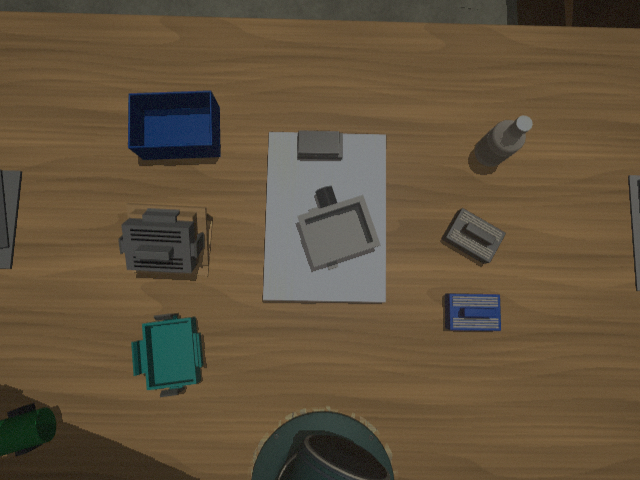

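View pics/wrist0.png

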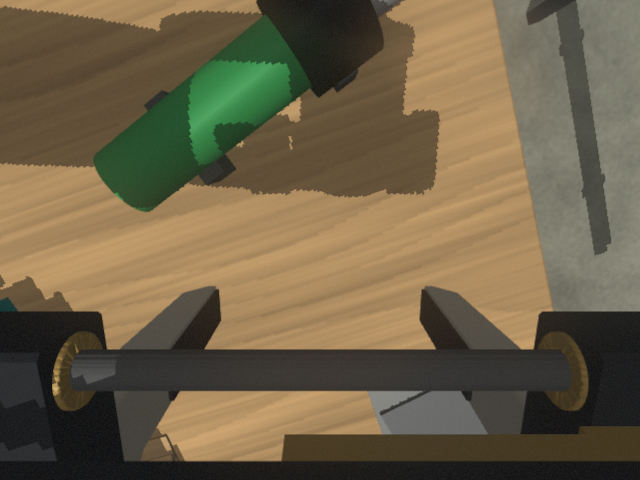

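Candidates in the top image: the grey cassette (474,236) or the blue look-alike (473,312), and the grey cover on the stand (160,243) or the turquoise one (170,353). I choose the grey ones and check them in close crops.

```bash
cat > h.py <<'E'
from workcell import *
import cv2,numpy as np
from scipy.optimize import least_squares
from scipy.spatial.transform import Rotation as R
CAL={}
def cal(n):
    if n=='wrist' or n not in CAL: CAL[n]=get_calibration(n)
    return CAL[n]
def proj(n,P,c=None):
    c=c or cal(n);P=np.atleast_2d(P);T=c['T'];q=(P-T[:3,3])@T[:3,:3]
    u=np.stack([q[:,0],-q[:,1],-q[:,2]],1)@c['intrinsics'].T
    return u[:,:2]/u[:,2:]
def onz(n,px,z,c=None):
    c=c or cal(n);d=np.linalg.inv(c['intrinsics'])@np.array([px[0],px[1],1.]);d=c['T'][:3,:3]@(d*[1,-1,-1]);o=c['T'][:3,3]
    return o+d*(z-o[2])/d[2]
def crop(src,x0,y0,x1,y1,out,f=4):
    im=cv2.imread(src)[y0:y1,x0:x1];cv2.imwrite(out,cv2.resize(im,None,fx=f,fy=f,interpolation=cv2.INTER_CUBIC))
E
python3 - <<'E'
from h import *
t='pics/top0.png';s='pics/scene0.png'
a=[(t,430,190,530,270),(t,280,180,400,285),(t,105,195,225,290)]
b=[(s,180,300,265,365),(s,275,210,375,295),(s,365,140,455,225)]
def tile(l,o):
    ims=[cv2.resize(cv2.imread(p)[y0:y1,x0:x1],(400,int(400*(y1-y0)/(x1-x0))),interpolation=cv2.INTER_CUBIC) for p,x0,y0,x1,y1 in l]
    H=max(i.shape[0] for i in ims)
    cv2.imwrite(o,np.hstack([cv2.copyMakeBorder(i,0,H-i.shape[0],0,0,cv2.BORDER_CONSTANT) for i in ims]))
tile([a[0],b[0]],'pics/c1.png');tile([a[1],b[1]],'pics/c2.png');tile([a[2],b[2]],'pics/c3.png')
E
```

```text
(no output)
```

View pics/c1.png

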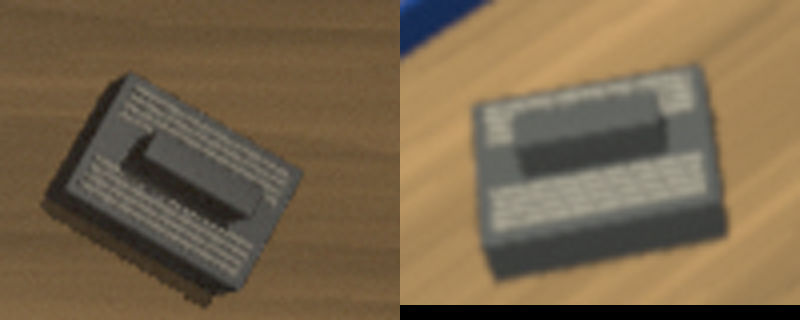

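View pics/c2.png

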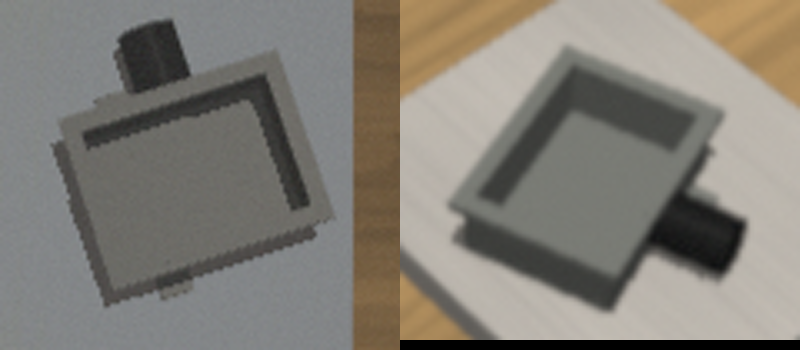

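View pics/c3.png

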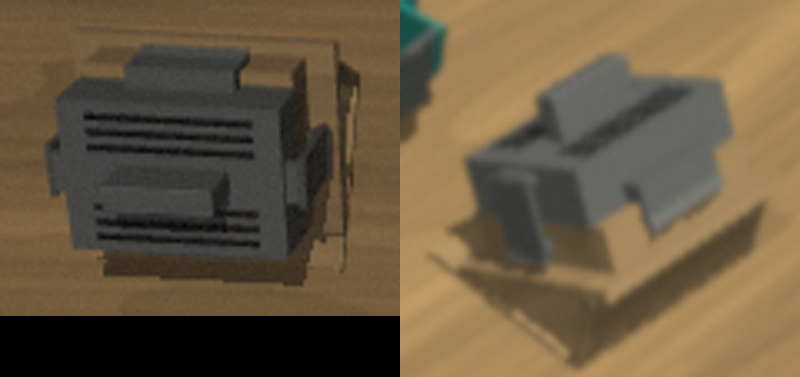

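```bash
cat > fit.py <<'E'
from h import *
def mk(off,f,pts): return np.array(off)+np.array(pts,float)/f
def box(dx,dy,z): return np.array([[sx*dx/2,sy*dy/2,z] for sx,sy in((1,1),(1,-1),(-1,-1),(-1,1))],float)
def fit(obs,p0,tilt=None):
    # obs: list(cam, model pts, px); p=x,y,yaw[,z,tilt]
    def tr(p,M):
        rr=R.from_euler('z',p[2])*R.from_euler('y',p[4]) if len(p)>3 else R.from_euler('z',p[2])
        return rr.apply(M)+[p[0],p[1],p[3] if len(p)>3 else 0]
    f=lambda p:np.concatenate([(proj(c,tr(p,M))-px).ravel() for c,M,px in obs])
    r=least_squares(f,p0,loss='soft_l1',x_scale=[10,10,.1]+([10,.1] if len(p0)>3 else []));return r.x,f(r.x).reshape(-1,2),tr
E
cat > run1.py <<'E'
from fit import *
np.set_printoptions(precision=2,suppress=True)
t1=mk((430,190),4,[(128,72),(302,172),(240,292),(68,190)])
s1=mk((180,300),400/85,[(73,103),(300,66),(325,205),(88,240)])
for n,p in(('top',t1),('scene',s1)): print('cas',np.array([onz(n,q,35)[:2] for q in p]))
t2=mk((280,180),10/3,[(60,122),(277,50),(333,218),(108,305)])
s2=mk((275,210),4,[(52,205),(168,45),(323,110),(219,276)])
for n,p in(('top',t2),('scene',s2)): print('hou',np.array([onz(n,q,75)[:2] for q in p]))
for n,p,z in(('top',(160,243),120),('scene',(412,175),120)): print('cov',onz(n,p,z))
E
python3 run1.py
```

```text
cas [[ 536.11 -268.74]
 [ 487.64 -354.44]
 [ 427.47 -321.82]
 [ 476.18 -237.74]]
cas [[ 430.97 -318.61]
 [ 480.51 -235.03]
 [ 541.92 -267.58]
 [ 490.2  -349.63]]
hou [[504.96  55.79]
 [549.38 -67.08]
 [453.47 -99.48]
 [402.02  26.28]]
hou [[459.85 -98.33]
 [414.15  26.28]
 [508.01  58.03]
 [553.12 -63.57]]
cov [444.85 296.48 120.  ]
cov [482.54 268.53 120.  ]
```

```bash
cat > run2.py <<'E'
from run1 import *
B=box(70,100,35);o=[('top',B,t1),('scene',B[[2,3,0,1]],s1)]
p,r,_=fit(o,[485,-295,-.52]);print('cas',p,'\n',r.T)
for k in o: print(k[0],fit([k],p)[0])
B=box(102,132,75);o=[('top',B[:3],t2[:3]),('scene',B[[2,3,0,1]],s2)]
p,r,_=fit(o,[480,-20,.32]);print('hou',p,'\n',r.T)
for k in o: print(k[0],fit([k],p)[0])
t3=mk((105,195),10/3,[(60,98),(290,100),(288,258),(75,245)])
s3=mk((365,140),400/90,[(68,157),(185,178),(323,80),(190,228),(330,132)])
B=box(90,120,35);B0=box(90,120,0)
o=[('top',B,t3),('scene',np.vstack([B[[2,1,0]],B0[[1,0]]]),s3)]
p,r,tr=fit(o,[460,290,0,80,-.52]);print('cov',p,'\n',r.T,'rib',tr(p,np.array([[0,0,49.]])))
E
python3 run2.py
python3 - <<'E'
from h import *
crop('pics/top0.png',105,195,225,290,'pics/c4.png',6.6)
crop('pics/scene0.png',365,140,455,225,'pics/c5.png',7)
E
```

```text
cas [[ 536.11 -268.74]
 [ 487.64 -354.44]
 [ 427.47 -321.82]
 [ 476.18 -237.74]]
cas [[ 430.97 -318.61]
 [ 480.51 -235.03]
 [ 541.92 -267.58]
 [ 490.2  -349.63]]
hou [[504.96  55.79]
 [549.38 -67.08]
 [453.47 -99.48]
 [402.02  26.28]]
hou [[459.85 -98.33]
 [414.15  26.28]
 [508.01  58.03]
 [553.12 -63.57]]
cov [444.85 296.48 120.  ]
cov [482.54 268.53 120.  ]
cas [ 483.31 -294.18   -0.52] 
 [[-0.31  0.24 -0.83 -2.2  -1.46 -0.16 -1.29 -2.74]
 [-1.2  -0.6  -0.33 -0.84 -0.47 -1.31 -0.98  1.19]]
top [ 481.87 -295.46   -0.51]
scene [ 486.11 -292.77   -0.53]
hou [481.24 -20.64   0.34] 
 [[-1.38 -0.47  0.14 -2.03 -1.26  0.03 -1.58]
 [-1.45 -0.91 -0.7  -1.05 -0.38 -0.18  0.09]]
top [479.26 -21.83   0.34]
scene [483.78 -19.26   0.35]
cov [455.09 307.99  -0.01  64.38  -0.47] 
 [[-1.05 -2.62  0.93 -0.25 -1.89 -1.97 -0.61 -0.09  0.27]
 [-1.53  0.15 -1.27  0.51 -0.26 -0.81  0.09  1.05  1.2 ]] rib [[432.74 308.28 107.99]]
```

View pics/c4.png

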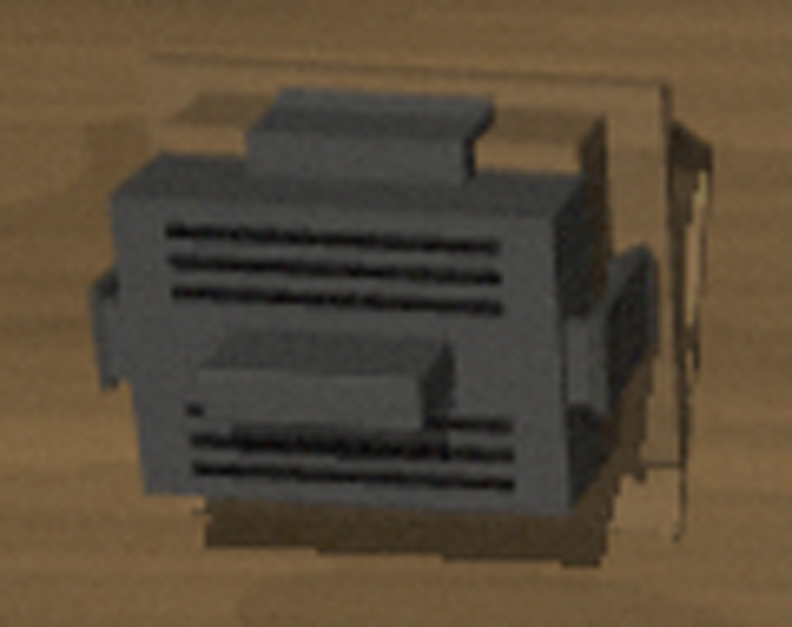

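View pics/c5.png

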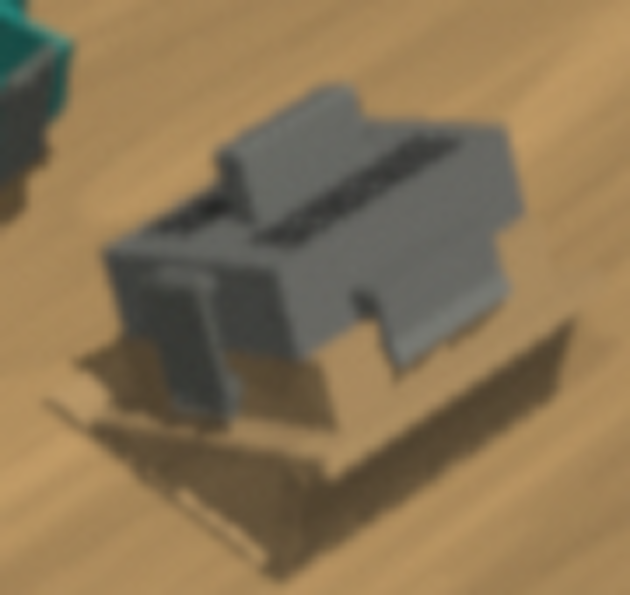

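```bash
cat > run3.py <<'E'
from run1 import *
t3=mk((105,195),6.6,[(112,197),(555,215),(568,515),(145,492),(165,155),(590,175),(200,370),(422,377),(418,430)])
s3=mk((365,140),7,[(103,250),(283,272),(500,128),(300,360),(522,212),(125,335),(216,155),(350,85)])
B=box(90,120,35);B0=box(90,120,0);Rb=box(16,60,63)
o=[('top',np.vstack([B,B0[:2],Rb[:3]]),t3),('scene',np.vstack([B[[2,1,0]],B0[[1,0,2]],Rb[[2,3]]]),s3)]
p,r,tr=fit(o,[460,290,0,80,-.52]);print('cov',p,'\n',r.T,'rib',tr(p,np.array([[0,0,49.]])))
for k in o:
    p,r,tr=fit([k],p);print(k[0],p,'rib',tr(p,np.array([[0,0,49.]])),abs(r).mean())
E
python3 run3.py | tail -8
python3 - <<'E'
from h import *
s=sense();c=get_calibration('wrist');T=np.eye(4);T[:3,:3]=R.from_quat(s['orientation']).as_matrix();T[:3,3]=s['ee_pos']
print((np.linalg.inv(T)@c['T']).round(3))
E
```

```text
cov [482.54 268.53 120.  ]
cov [453.7  310.58  -0.03  59.91  -0.51] 
 [[-0.55 -0.58  0.26 -0.2  -0.82 -0.65 -1.05 -0.63  0.64 -1.39 -1.63  0.18
  -0.76 -0.2  -1.12 -1.72 -4.48]
 [-0.42  0.05 -0.41  0.07 -0.65 -0.59 -0.66 -0.12  0.06  0.15  0.26  0.12
   0.83  0.95  0.44 -0.47 -0.31]] rib [[429.9  311.22 102.74]]
top [453.17 311.48  -0.03  54.84  -0.49] rib [[429.98 312.16  98.  ]] 0.2775806316288383
scene [442.33 331.93  -0.02  41.05  -0.5 ] rib [[418.76 332.39  84.  ]] 0.48659237747844664
[[ 0.     0.968  0.251 69.232]
 [ 1.    -0.    -0.     0.224]
 [ 0.     0.251 -0.968 19.795]
 [ 0.     0.     0.     1.   ]]
```

```bash
cat >> h.py <<'E'
def down(yaw): # tool z down, tool y at world yaw
    y=np.array([np.cos(yaw),np.sin(yaw),0]);z=np.array([0,0,-1.]);return R.from_matrix(np.stack([np.cross(y,z),y,z],1))
def plan(pt,Rt,n,s=None,show=True):
    s=s or sense();p=s['ee_pos'];r=R.from_quat(s['orientation']);d=(r.inv()*Rt).as_rotvec()
    rows=[]
    for k in range(n):
        q=r*R.from_rotvec(d*k/n)
        rows.append(np.r_[q.inv().apply((np.array(pt)-p)/n)/10,np.degrees(d)/n])
    print('dist',np.linalg.norm(np.array(pt)-p).round(1),'ang',np.degrees(np.linalg.norm(d)).round(2))
    print('['+','.join('[%s]'%','.join('%g'%round(v,2) for v in x) for x in rows)+']')
def st():
    s=sense();r=R.from_quat(s['orientation']).as_matrix()
    print('t',round(s['time'],2),'p',s['ee_pos'].round(1),'yaw y',np.degrees(np.arctan2(r[1,1],r[0,1])).round(2),'z',r[:,2].round(4),'j',s['joints'].round(2),'F',s['wrist_force'].round(1),'gap',s['finger_gap'].round(1));return s
E
python3 - <<'E'
from h import *
import workcell
print([ (k,getattr(workcell,k)) for k in dir(workcell) if not k.startswith('_')])
st();plan([400,0,420],down(-.52+.4),14)
E
```

```text
[('IKError', <class 'workcell.IKError'>), ('camera', <function make.<locals>.drawn_camera at 0x7f438df84360>), ('get_calibration', <function make.<locals>.<lambda> at 0x7f438df84900>), ('hand_in', <function connect.<locals>.done at 0x7f438deff9c0>), ('sense', <function make.<locals>.<lambda> at 0x7f438df84860>), ('tip_reach', 186.1)]Traceback (most recent call last):
  File "<stdin>", line 4, in <module>
  File "h.py", line 30, in st
    print('t',round(s['time'],2),'p',s['ee_pos'].round(1),'yaw y',np.degrees(np.arctan2(r[1,1],r[0,1])).round(2),'z',r[:,2].round(4),'j',s['joints'].round(2),'F',s['wrist_force'].round(1),'gap',s['finger_gap'].round(1));return s
                                                                                                                                                                                                  ^^^^^^^^^^^^^^^^^^^^^
AttributeError: 'float' object has no attribute 'round'
```

```bash
sed -i "s/s\['finger_gap'\].round(1)/round(s['finger_gap'],1)/" h.py
python3 - <<'E'
from h import *
st();plan([400,0,420],down(-.52+.4),12)
E
```

```text
t 0.15 p [212.9 640.6 404.2] yaw y 71.62 z [-3.e-04 -9.e-04 -1.e+00] j [ 1.21  0.12  1.44 -0.    1.58 -0.04] F [-0.   0.  -0.1] gap 93.2
dist 667.5 ang 78.5
[[-3.16,-4.57,-0.13,-0,0,6.54],[-3.66,-4.18,-0.13,-0,0,6.54],[-4.12,-3.74,-0.13,-0,0,6.54],[-4.52,-3.25,-0.13,-0,0,6.54],[-4.86,-2.71,-0.13,-0,0,6.54],[-5.13,-2.14,-0.13,-0,0,6.54],[-5.34,-1.54,-0.13,-0,0,6.54],[-5.48,-0.92,-0.13,-0,0,6.54],[-5.55,-0.29,-0.13,-0,0,6.54],[-5.55,0.34,-0.13,-0,0,6.54],[-5.48,0.97,-0.13,-0,0,6.54],[-5.33,1.59,-0.13,-0,0,6.54]]
```

Request:
{"name": "play_rows", "arguments": {"moves": [[-2.8,-4.1,-0.1,0,0,6.5],[-3.3,-3.8,-0.1,0,0,6.5],[-3.7,-3.4,-0.1,0,0,6.5],[-4.1,-2.9,-0.1,0,0,6.5],[-4.4,-2.4,-0.1,0,0,6.5],[-4.6,-1.9,-0.1,0,0,6.5],[-4.8,-1.4,-0.1,0,0,6.5],[-4.9,-0.8,-0.1,0,0,6.5],[-5,-0.3,-0.1,0,0,6.5],[-5,0.3,-0.1,0,0,6.5],[-4.9,0.9,-0.1,0,0,6.5],[-4.8,1.4,-0.1,0,0,6.5]]}}

```text
time: 1.35
ee_pos: [367.3, 62.3, 413.2]
orientation: [0.759, 0.651, -0.002, 0.002]
wrist_force: [0.8, 0.9, 0.4]
finger_gap: 93.0
```

Run:
```python
from h import *
st();plan([470,-289,400],down(-.52),9)
```

```text
t 1.35 p [367.3  62.3 413.2] yaw y -8.76 z [-2.0e-04 -6.2e-03 -1.0e+00] j [ 0.1  -0.58  2.01 -0.01  1.72  0.25] F [0.8 0.9 0.4] gap 93.0
dist 366.3 ang 21.04
[[-3.68,1.72,0.17,0.01,0.04,2.34],[-3.61,1.87,0.17,0.01,0.04,2.34],[-3.53,2.02,0.17,0.01,0.04,2.34],[-3.45,2.16,0.16,0.01,0.04,2.34],[-3.35,2.3,0.16,0.01,0.04,2.34],[-3.26,2.43,0.16,0.01,0.04,2.34],[-3.16,2.56,0.15,0.01,0.04,2.34],[-3.05,2.69,0.15,0.01,0.04,2.34],[-2.94,2.81,0.15,0.01,0.04,2.34]]
```

Request:
{"name": "play_rows", "arguments": {"moves": [[-3.7,1.7,0.2,0,0,2.4],[-3.6,1.9,0.2,0,0,2.4],[-3.5,2,0.2,0,0,2.4],[-3.5,2.2,0.2,0,0,2.4],[-3.4,2.3,0.2,0,0,2.4],[-3.3,2.4,0.2,0,0,2.3],[-3.2,2.6,0.2,0,0,2.3],[-3,2.7,0.1,0,0,2.3],[-2.9,2.8,0.1,0,0,2.3],[0,0,0,0,0,0]]}}

```text
time: 2.35
ee_pos: [463.8, -313.0, 398.1]
orientation: [0.873, 0.488, -0.0, 0.003]
wrist_force: [-0.1, 0.2, -0.8]
finger_gap: 92.8
```

Run:
```python
from h import *
import pickle
s=st();c=get_calibration('wrist');cv2.imwrite('pics/w1.png',camera('wrist')[:,:,::-1]);pickle.dump(c,open('w1.pkl','wb'))
print(proj('wrist',[[483,-294,63],[541,-267,35]],c))
```

```text
t 2.35 p [ 463.8 -313.   398.1] yaw y -31.58 z [ 0.0024 -0.0057 -1.    ] j [-0.64 -0.14  1.7  -0.    1.57 -0.09] F [-0.1  0.2 -0.8] gap 92.8
[[325.68465769 203.04486977]
 [366.37166071 136.52673192]]
```

View pics/w1.png

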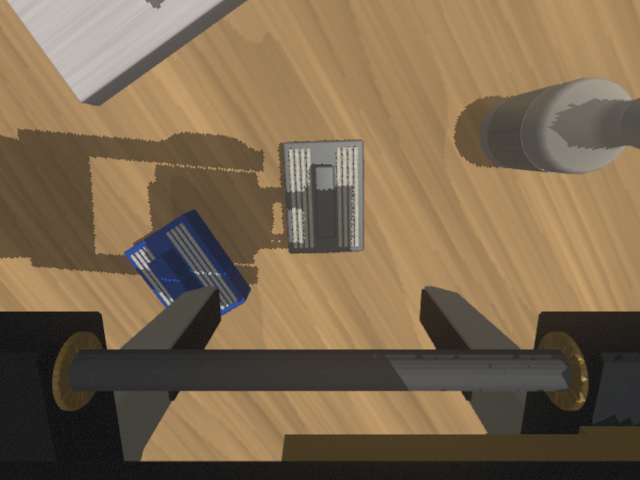

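The grey cassette sits at (323,200), with its rib lined up with the jaws. The blue look-alike is at (188,265).

Run:
```python
from h import *
crop('pics/w1.png',270,125,380,265,'pics/c6.png',5)
```

```text
(no output)
```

View pics/c6.png

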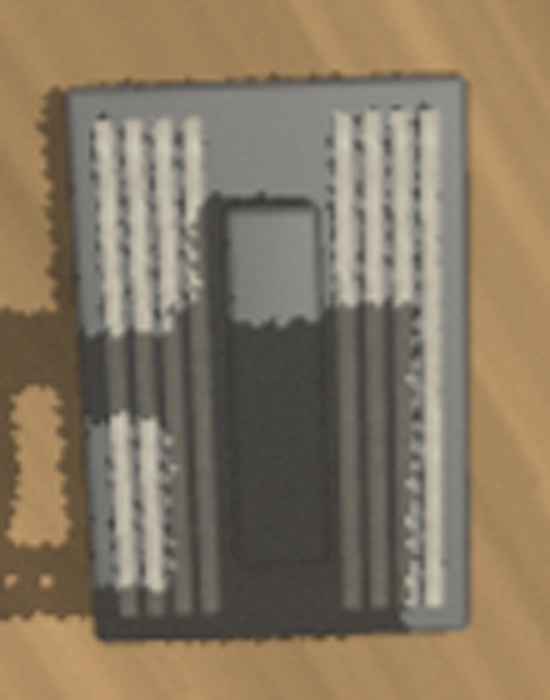

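Run:
```python
from fit import *
import pickle
c=pickle.load(open('w1.pkl','rb'))
import h
CAL['wrist']=c
_o=h.cal
h.cal=lambda n:CAL[n] if n=='wrist' else _o(n)
px=mk((270,125),5,[(68,90),(466,76),(468,628),(97,638),(225,204),(316,204),(330,563),(240,565)])
W=np.array([onz('wrist',q,z,c)[:2] for q,z in zip(px,[35]*4+[63]*4)]);print(W.round(1), W[:4].mean(0),W[4:].mean(0))
# order: image right = +? map by nearest to prior model
p0=[483,-294,-.52]
M=np.vstack([box(70,100,35),box(16,60,63)]);X=R.from_euler('z',p0[2]).apply(M)[:,:2]+p0[:2]
idx=[int(np.argmin(((X[:4]-w)**2).sum(1))) for w in W[:4]]+[4+int(np.argmin(((X[4:]-w)**2).sum(1))) for w in W[4:]];print(idx)
p,r,_=fit([('wrist',M[idx],px)],p0);print(p,r.T.round(1))
s=sense();plan([p[0],p[1],290],down(p[2]),6)
```

```text
[[ 477.6 -234.3]
 [ 537.2 -268.2]
 [ 488.4 -353.6]
 [ 428.9 -319.2]
 [ 491.3 -263.9]
 [ 503.7 -271.6]
 [ 475.2 -323.5]
 [ 462.1 -315.8]] [ 483.02118643 -293.8406056 ] [ 483.09479005 -293.68692378]
[3, 0, 1, 2, 7, 4, 5, 6]
[ 483.05007993 -293.81693887   -0.51660226] [[-1.   0.7  0.8 -0.5 -0.5  1.2  0.2 -0.8]
 [-1.1 -1.2  0.6  1.3  0.1 -0.6  0.4  0.7]]
dist 111.5 ang 1.92
[[0.43,0.12,1.8,0.05,0.03,-0.32],[0.43,0.12,1.81,0.05,0.03,-0.32],[0.42,0.12,1.81,0.05,0.03,-0.32],[0.42,0.13,1.81,0.05,0.03,-0.32],[0.42,0.13,1.81,0.05,0.03,-0.32],[0.42,0.13,1.81,0.05,0.03,-0.32]]
```

Three cameras agree to within about 1.5 mm: the rib is at (483.1, -293.8).

Request:
{"name": "play_rows", "arguments": {"moves": [[0.5,0.15,2.2,0.05,0.03,-0.4],[0.5,0.15,2.2,0.05,0.03,-0.4],[0.5,0.15,2.2,0.05,0.03,-0.4],[0.5,0.15,2.2,0.05,0.03,-0.4],[0.4,0.13,1.8,0,0,-0.3],[0,0,0,0,0,0]], "gripper": 6}}

```text
time: 3.0
ee_pos: [481.8, -289.9, 289.9]
orientation: [0.863, 0.506, 0.0, 0.001]
wrist_force: [0.6, -0.1, -0.0]
finger_gap: 60.3
```

Run:
```python
from h import *
st();plan([483.1,-293.8,224],down(-.5166),5)
```

```text
t 3.0 p [ 481.8 -289.9  289.9] yaw y -29.26 z [ 0.002  -0.0017 -1.    ] j [-0.59 -0.08  1.82 -0.    1.39 -0.08] F [ 0.6 -0.1 -0. ] gap 60.3
dist 66.0 ang 0.37
[[-0.05,0.06,1.32,0.03,0.01,0.07],[-0.05,0.06,1.32,0.03,0.01,0.07],[-0.05,0.06,1.32,0.03,0.01,0.07],[-0.05,0.06,1.32,0.03,0.01,0.07],[-0.05,0.06,1.32,0.03,0.01,0.07]]
```

Request:
{"name": "play_rows", "arguments": {"moves": [[-0.05,0.06,1.6,0.05,0,0.1],[-0.05,0.06,1.6,0.05,0,0.1],[-0.05,0.06,1.6,0.05,0,0.1],[-0.05,0.06,1.2,0,0,0.1],[-0.05,0.06,0.5,0,0,0],[0,0,0,0,0,0]]}}

```text
time: 3.6
ee_pos: [483.2, -293.3, 221.7]
orientation: [0.864, 0.503, 0.0, 0.001]
wrist_force: [0.2, 0.6, 0.4]
finger_gap: 59.8
```

Run:
```python
from h import *
st();plan([483.1,-293.8,224],down(-.5166),1)
```

```text
t 3.6 p [ 483.2 -293.3  221.7] yaw y -29.65 z [ 0.0012 -0.0014 -1.    ] j [-0.59 -0.01  1.88 -0.    1.27 -0.07] F [0.2 0.6 0.4] gap 59.8
dist 2.4 ang 0.12
[[-0.05,0.02,-0.23,0.1,0.04,-0.05]]
```

Request:
{"name": "play_rows", "arguments": {"moves": [[0,0,-0.2,0.05,0,0],[0,0,0,0,0,0],[0,0,0,0,0,0],[0,0,0,0,0,0],[0,0,0,0,0,0],[0,0,0,0,0,0]], "gripper": 0, "grip_force": 30}}

```text
time: 4.2
ee_pos: [483.6, -293.7, 226.0]
orientation: [0.865, 0.503, 0.001, 0.002]
wrist_force: [-0.5, 0.4, -1.0]
finger_gap: 16.8
```

Run:
```python
from h import *
st();plan([483.1,-293.8,350],down(-.5166),6)
```

```text
t 4.2 p [ 483.6 -293.7  226. ] yaw y -29.66 z [ 0.0027 -0.0026 -1.    ] j [-0.59 -0.01  1.87 -0.    1.28 -0.07] F [-0.5  0.4 -1. ] gap 16.8
dist 124.0 ang 0.22
[[-0.01,0,-2.07,0.03,0.01,-0.01],[-0.01,0,-2.07,0.03,0.01,-0.01],[-0.01,-0,-2.07,0.03,0.01,-0.01],[-0.01,-0,-2.07,0.03,0.01,-0.01],[-0.01,-0,-2.07,0.03,0.01,-0.01],[-0.01,-0,-2.07,0.03,0.01,-0.01]]
```

Request:
{"name": "play_rows", "arguments": {"moves": [[0,0,-1.5,0,0,0],[0,0,-2.8,0,0,0],[0,0,-3,0,0,0],[0,0,-3,0,0,0],[0,0,-2.5,0,0,0],[0,0,0,0,0,0]]}}

```text
time: 4.8
ee_pos: [482.5, -292.8, 362.7]
orientation: [0.865, 0.503, 0.0, 0.001]
wrist_force: [0.1, -0.4, -2.1]
finger_gap: 15.8
```

Run:
```python
from h import *
st();plan([480.6,-70,345],down(.34),12)
```

```text
t 4.8 p [ 482.5 -292.8  362.7] yaw y -29.66 z [ 0.0019 -0.0019 -1.    ] j [-0.59 -0.11  1.74 -0.    1.51 -0.07] F [ 0.1 -0.4 -2.1] gap 15.8
dist 223.5 ang 49.14
[[1.61,-0.93,0.14,0.01,0.01,-4.09],[1.67,-0.82,0.14,0.01,0.01,-4.09],[1.72,-0.69,0.15,0.01,0.01,-4.09],[1.77,-0.57,0.15,0.01,0.01,-4.09],[1.8,-0.44,0.15,0.01,0.01,-4.09],[1.83,-0.31,0.15,0.01,0.01,-4.09],[1.85,-0.18,0.15,0.01,0.01,-4.09],[1.86,-0.05,0.15,0.01,0.01,-4.09],[1.85,0.08,0.15,0.01,0.01,-4.09],[1.84,0.22,0.15,0.01,0.01,-4.09],[1.82,0.35,0.15,0.01,0.01,-4.09],[1.79,0.48,0.15,0.01,0.01,-4.09]]
```

Request:
{"name": "play_rows", "arguments": {"moves": [[1.6,-0.9,0.1,0,0,-4.1],[1.7,-0.8,0.1,0,0,-4.1],[1.7,-0.7,0.1,0,0,-4.1],[1.8,-0.6,0.1,0,0,-4.1],[1.8,-0.4,0.1,0,0,-4.1],[1.8,-0.3,0.1,0,0,-4.1],[1.9,-0.2,0.1,0,0,-4.1],[1.9,0,0.1,0,0,-4.1],[1.9,0.1,0.1,0,0,-4.1],[1.8,0.2,0.1,0,0,-4.1],[1.8,0.4,0.1,0,0,-4.1],[1.5,0.4,0.1,0,0,-3.5]]}}

```text
time: 6.0
ee_pos: [476.4, -64.8, 343.6]
orientation: [0.569, 0.823, -0.001, -0.002]
wrist_force: [-0.6, 0.1, -1.9]
finger_gap: 15.9
```

Run:
```python
from h import *
import pickle
s=st();c=get_calibration('wrist');cv2.imwrite('pics/w2.png',camera('wrist')[:,:,::-1]);pickle.dump(c,open('w2.pkl','wb'))
```

```text
t 6.0 p [476.4 -64.8 343.6] yaw y 20.69 z [-5.5e-03  3.0e-04 -1.0e+00] j [-0.19 -0.3   1.92 -0.    1.52 -0.55] F [-0.6  0.1 -1.9] gap 15.9
```

View pics/w2.png

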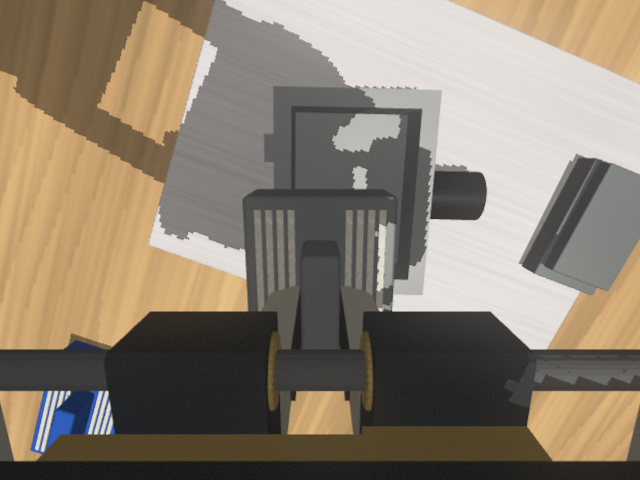

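Run:
```python
from fit import *
import pickle,h
c=pickle.load(open('w2.pkl','rb'));CAL['wrist']=c;o=h.cal;h.cal=lambda n:CAL[n] if n=='wrist' else o(n)
px=np.array([(273,86),(441,90),(424,294)],float)
W=np.array([onz('wrist',q,75,c)[:2] for q in px]);print(W.round(1),np.linalg.norm(W[1]-W[0]),np.linalg.norm(W[2]-W[1]))
B=box(102,132,75)
for z in(0,):
    p,r,_=fit([('wrist',B[[3,0,1]],px)],[480.6,-20.2,.34]);print(p,r.T.round(1))
s=sense();p=s['ee_pos'];r=R.from_quat(s['orientation'])
for q,z in(((246,196),152.6),((395,197),152.6),((303,243),180.6),((340,243),180.6)):
    w=onz('wrist',q,z,c);print((r.inv().apply(w-p)).round(1))
```

```text
[[410.7  25.5]
 [506.5  59.2]
 [551.5 -64. ]] 101.54406935463494 131.15588506410555
[ 4.81025833e+02 -1.96029362e+01  3.45980324e-01] [[-0.2  0.6 -0.4]
 [ 0.4 -0.9  0.4]]
[ 48.4 -32.9 191. ]
[ 47.7  33.4 190.7]
[ 33.5  -6.6 162.9]
[ 33.5   7.6 162.8]
```

Run:
```python
from h import *
st();plan([481,-19.6,300],down(.346),5)
```

```text
t 6.05 p [476.3 -63.4 343.3] yaw y 20.95 z [-0.0058  0.0012 -1.    ] j [-0.19 -0.3   1.93  0.    1.52 -0.55] F [ 1.1 -0.1 -1.9] gap 15.4
dist 61.8 ang 1.17
[[0.78,0.41,0.87,-0.06,-0.04,0.22],[0.78,0.4,0.87,-0.06,-0.04,0.22],[0.79,0.4,0.87,-0.06,-0.04,0.22],[0.79,0.39,0.87,-0.06,-0.04,0.22],[0.79,0.39,0.87,-0.06,-0.04,0.22]]
```

Request:
{"name": "play_rows", "arguments": {"moves": [[0.9,0.5,0.4,-0.1,-0.05,0.2],[0.9,0.5,0.5,-0.1,-0.05,0.2],[0.9,0.5,0.5,-0.1,-0.05,0.2],[0.8,0.4,0.5,0,0,0.2],[0.5,0.2,0.5,0,0,0.2],[0,0,0,0,0,0]]}}

```text
time: 6.65
ee_pos: [482.0, -15.1, 315.3]
orientation: [0.576, 0.817, -0.0, -0.001]
wrist_force: [0.3, 0.0, -2.8]
finger_gap: 15.7
```

Run:
```python
from h import *
st();plan([481,-19.6,263],down(.346),5)
```

```text
t 6.65 p [482.  -15.1 315.3] yaw y 19.62 z [-2.e-03  6.e-04 -1.e+00] j [-0.08 -0.28  1.96  0.    1.46 -0.43] F [ 0.3  0.  -2.8] gap 15.7
dist 52.5 ang 0.23
[[-0.08,-0.05,1.05,-0.02,-0.01,-0.04],[-0.08,-0.05,1.05,-0.02,-0.01,-0.04],[-0.08,-0.05,1.05,-0.02,-0.01,-0.04],[-0.08,-0.05,1.05,-0.02,-0.01,-0.04],[-0.08,-0.05,1.05,-0.02,-0.01,-0.04]]
```

Request:
{"name": "play_rows", "arguments": {"moves": [[-0.4,-0.2,0,-0.1,-0.05,0],[0,0,0.6,0,0,0],[0,0,1,0,0,0],[0,0,1,0,0,0],[0,0,0,0,0,0]]}}

```text
time: 7.15
ee_pos: [481.4, -20.9, 287.0]
orientation: [0.577, 0.817, 0.0, 0.0]
wrist_force: [0.5, 0.6, -1.9]
finger_gap: 16.1
```

Run:
```python
from h import *
st();plan([481,-19.6,261],down(.346),5)
```

```text
t 7.15 p [481.4 -20.9 287. ] yaw y 19.55 z [ 2.e-04 -1.e-04 -1.e+00] j [-0.1  -0.26  1.99 -0.    1.41 -0.44] F [ 0.5  0.6 -1.9] gap 16.1
dist 26.0 ang 0.27
[[0.03,0,0.52,0,0,-0.05],[0.03,0,0.52,0,0,-0.05],[0.03,0,0.52,0,0,-0.05],[0.03,0,0.52,0,0,-0.05],[0.03,0,0.52,0,0,-0.05]]
```

Request:
{"name": "play_rows", "arguments": {"moves": [[0.1,0,0.6,0,0,0],[0,0,0.6,0,0,0],[0,0,0.6,0,0,0],[0,0,0.4,0,0,0],[0,0,0.2,0,0,0],[0,0,0,0,0,0]]}}

```text
time: 7.75
ee_pos: [481.1, -19.9, 261.0]
orientation: [0.577, 0.817, -0.0, 0.0]
wrist_force: [-3.2, -0.2, 4.4]
finger_gap: 16.0
```

Run:
```python
from h import *
st()
```

```text
t 7.75 p [481.1 -19.9 261. ] yaw y 19.54 z [ 1.e-04 -1.e-04 -1.e+00] j [-0.09 -0.24  2.02 -0.    1.36 -0.44] F [-3.2 -0.2  4.4] gap 16.0
```

Floor contact came at the predicted height. I'll open the jaws partway.

Request:
{"name": "play_rows", "arguments": {"moves": [[0,0,0,0,0,0],[0,0,0,0,0,0],[0,0,0,0,0,0],[0,0,-1,0,0,0],[0,0,-2,0,0,0],[0,0,-3,0,0,0],[-1,0,-3,0,0,0],[-2,0,-3,0,0,0],[-2,0,-1,0,0,0],[0,0,0,0,0,0]], "gripper": 3}}

```text
time: 8.75
ee_pos: [497.5, -67.9, 401.6]
orientation: [0.576, 0.817, 0.001, 0.002]
wrist_force: [-0.3, 0.6, 0.8]
finger_gap: 29.7
```

Run:
```python
from h import *
import pickle
s=st();c=get_calibration('wrist');cv2.imwrite('pics/w3.png',camera('wrist')[:,:,::-1]);pickle.dump(c,open('w3.pkl','wb'))
```

```text
t 8.75 p [497.5 -67.9 401.6] yaw y 19.63 z [ 0.0039 -0.001  -1.    ] j [-0.19 -0.27  1.81 -0.    1.6  -0.53] F [-0.3  0.6  0.8] gap 29.7
```

View pics/w3.png

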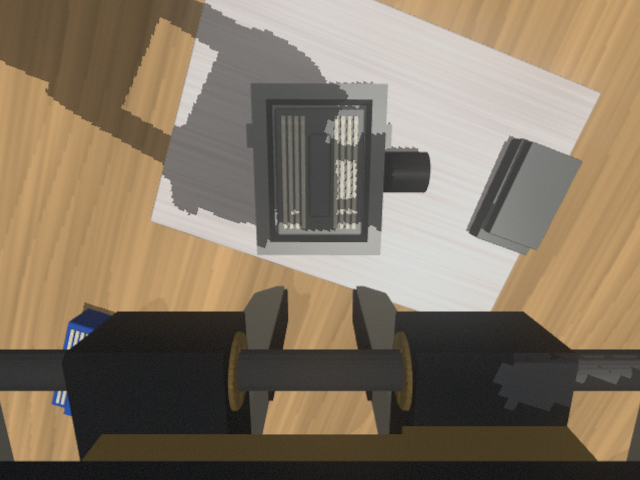

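The cassette is seated centred in the housing. I'll zoom in on the rim corners to refine the housing pose.

Run:
```python
from h import *
crop('pics/w3.png',235,70,400,265,'pics/c7.png',3)
```

```text
(no output)
```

View pics/c7.png

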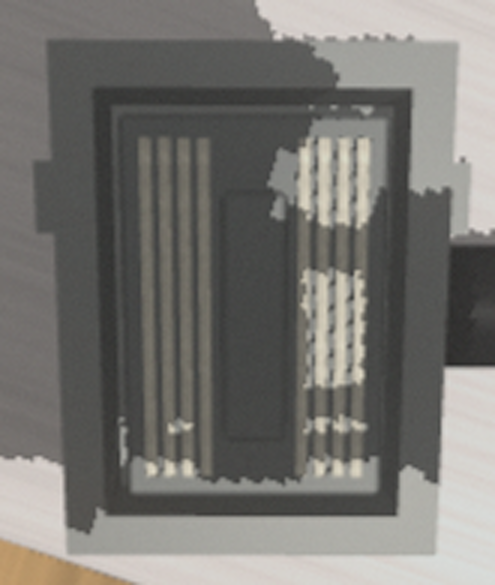

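```bash
cat >> h.py <<'E'
def covR(yaw,tilt): 
    C=(R.from_euler('z',yaw)*R.from_euler('y',tilt)).as_matrix();return R.from_matrix(np.stack([C[:,1],C[:,0],-C[:,2]],1)),C
E
python3 - <<'E'
from fit import *
import pickle,h
c=pickle.load(open('w3.pkl','rb'));CAL['wrist']=c;o=h.cal;h.cal=lambda n:CAL[n] if n=='wrist' else o(n)
px=mk((235,70),3,[(458,41),(437,553),(68,553),(48,41)])
p,r,_=fit([('wrist',box(102,132,75),px)],[481,-19.6,.346]);print(p,r.T.round(1))
rb=mk((235,70),3,[(222,190),(287,192),(286,440),(225,440)])
print(np.mean([onz('wrist',q,98,c) for q in rb],0))
Rt,C=covR(-.03,-.5236);g=np.array([430,311,102.])
pt=g+C@np.array([0,-50,167+150.]);print(pt)
plan(pt,Rt,12)
E
```

```text
[ 4.81105038e+02 -1.96930230e+01  3.41872844e-01] [[ 0.4  0.1  0.  -0.4]
 [-0.3  0.5  0.5 -0.5]]
[481.69284834 -19.88999602  98.        ]
[270.07120866 265.77679518 376.52985893]
dist 403.8 ang 36.52
[[3.25,-0.85,0.2,-2.45,-0.46,1.74],[3.22,-0.96,0.13,-2.45,-0.46,1.74],[3.19,-1.06,0.06,-2.45,-0.46,1.74],[3.16,-1.16,-0.01,-2.45,-0.46,1.74],[3.12,-1.25,-0.09,-2.45,-0.46,1.74],[3.08,-1.34,-0.17,-2.45,-0.46,1.74],[3.04,-1.42,-0.25,-2.45,-0.46,1.74],[2.99,-1.5,-0.34,-2.45,-0.46,1.74],[2.94,-1.57,-0.43,-2.45,-0.46,1.74],[2.89,-1.64,-0.52,-2.45,-0.46,1.74],[2.83,-1.71,-0.62,-2.45,-0.46,1.74],[2.78,-1.76,-0.71,-2.45,-0.46,1.74]]
```

Request:
{"name": "play_rows", "arguments": {"moves": [[3.3,-0.9,0.2,-2.5,-0.5,1.8],[3.2,-1,0.1,-2.5,-0.5,1.8],[3.2,-1.1,0,-2.5,-0.5,1.8],[3.2,-1.2,0,-2.5,-0.5,1.8],[3.1,-1.2,-0.1,-2.5,-0.5,1.8],[3.1,-1.3,-0.2,-2.5,-0.5,1.7],[3,-1.4,-0.2,-2.5,-0.5,1.7],[3,-1.5,-0.3,-2.5,-0.5,1.7],[2.9,-1.5,-0.4,-2.5,-0.5,1.7],[2.9,-1.6,-0.4,-2.4,-0.4,1.7],[2.7,-1.5,-0.4,-2.4,-0.4,1.7],[2.4,-1.3,-0.4,-2.4,-0.4,1.7]], "gripper": 5}}

```text
time: 10.0
ee_pos: [268.6, 274.9, 364.8]
orientation: [0.698, 0.664, 0.189, 0.189]
wrist_force: [1.3, -0.4, -0.1]
finger_gap: 50.1
```

Request:
{"name": "play_rows", "arguments": {"moves": [[0,0,0,0,0,0]]}}

```text
time: 10.1
ee_pos: [266.4, 277.1, 363.5]
orientation: [0.697, 0.665, 0.19, 0.189]
wrist_force: [0.2, 0.2, 0.4]
finger_gap: 50.1
```

Run:
```python
from h import *
import pickle
s=st();c=get_calibration('wrist');cv2.imwrite('pics/w4.png',camera('wrist')[:,:,::-1]);pickle.dump(c,open('w4.pkl','wb'))
```

```text
t 10.1 p [266.4 277.1 363.5] yaw y -2.91 z [ 0.5158 -0.0109 -0.8566] j [ 0.86 -0.65  2.16 -0.43  1.3   0.95] F [0.2 0.2 0.4] gap 50.1
```

View pics/w4.png

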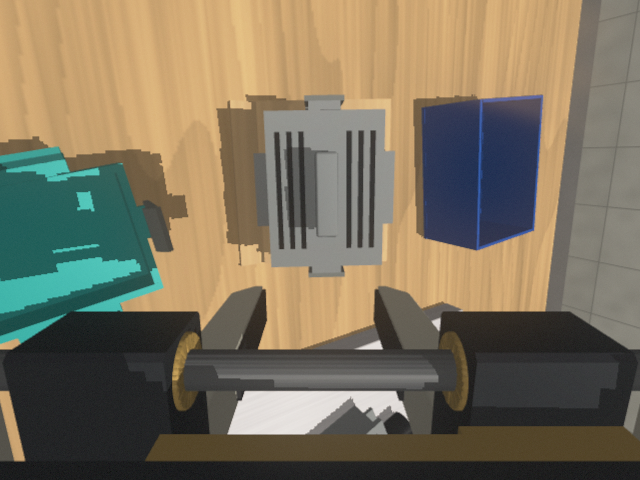

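The grey cover is at (324,190), the turquoise look-alike at lower left, and the bin at right. I'll zoom in.

Run:
```python
from h import *
crop('pics/w4.png',245,85,405,285,'pics/c8.png',4)
crop('pics/w4.png',245,85,405,285,'pics/c8.png',3)
```

```text
(no output)
```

View pics/c8.png

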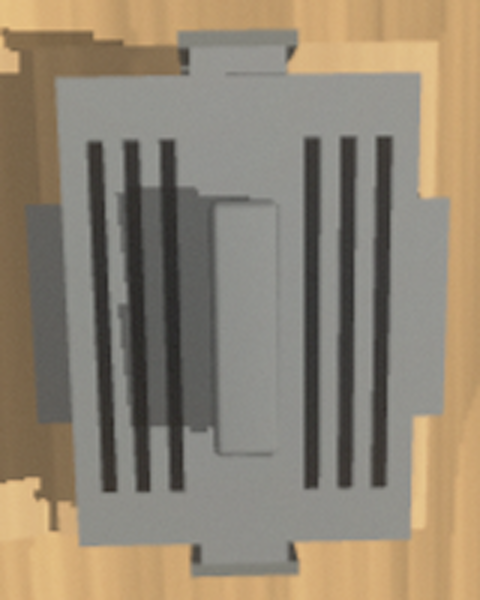

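```bash
cat > run4.py <<'E'
from run3 import *
import pickle,h
c4=pickle.load(open('w4.pkl','rb'));CAL['wrist']=c4;_o=h.cal;h.cal=lambda n:CAL[n] if n=='wrist' else _o(n)
w=mk((245,85),3,[(420,72),(410,540),(79,546),(56,77),(277,201),(274,455),(217,455),(214,201)])
ow=('wrist',np.vstack([B,Rb]),w)
print('=====')
for name,obs in(('w',[ow]),('w+top',[ow,o[0]]),('all',[ow]+o)):
    p,r,tr=fit(obs,[453,311,-.03,60,-.52]);print(name,p,'rib',tr(p,np.array([[0,0,49.]])),r[:8].T)
    # tilt fixed
    from scipy.optimize import least_squares
    f=lambda q:np.concatenate([(proj(cc,tr(np.r_[q,-np.pi/6],M))-px).ravel() for cc,M,px in obs])
    q=least_squares(f,p[:4],loss='soft_l1',x_scale=[10,10,.1,10]).x
    print('  fixed',q,'rib',tr(np.r_[q,-np.pi/6],np.array([[0,0,49.]])),abs(f(q)).mean())
E
python3 run4.py | sed -n '/=====/,$p'
```

```text
=====
w [454.61 311.18  -0.03  61.7   -0.52] rib [[430.18 311.98 104.17]] [[ 0.28 -0.26 -0.07  0.06  0.74  2.05 -0.95 -1.48]
 [ 0.21 -0.49 -0.25  0.27 -0.4   0.11  0.53 -0.03]]
  fixed [454.65 311.18  -0.03  61.73] rib [[430.17 311.98 104.16]] 0.5114113753561833
w+top [454.28 310.87  -0.04  60.81  -0.51] rib [[430.34 311.71 103.55]] [[-0.29 -1.05 -0.61 -0.15  0.77  1.9  -1.04 -1.39]
 [ 0.94 -0.39 -0.03  0.56  0.    0.27  0.7   0.31]]
  fixed [454.74 310.86  -0.03  61.05] rib [[430.25 311.71 103.48]] 0.666974002697822
all [454.63 310.98  -0.03  60.8   -0.52] rib [[430.49 311.77 103.43]] [[-0.24 -0.74 -0.24 -0.08  0.68  1.97 -0.96 -1.47]
 [ 0.67 -0.62 -0.19  0.62 -0.1   0.13  0.58  0.26]]
  fixed [454.93 310.96  -0.03  60.92] rib [[430.44 311.77 103.36]] 0.7237906391783261
```

```bash
cat > cov.py <<'E'
from h import *
rib=np.array([430.2,311.9,104.0]);YC=-.032
Rt,C=covR(YC,-np.pi/6)
def tgt(so): return rib+C@np.array([0,0,175.+so])
def err():
    s=st();r=R.from_quat(s['orientation']);print('in cover frame rel rib',(C.T@(s['ee_pos']-rib)).round(1),'ang',np.degrees((r.inv()*Rt).as_rotvec()).round(2))
E
python3 - <<'E'
from cov import *
err();plan(tgt(60),Rt,5)
E
```

```text
t 10.15 p [267.  276.2 363.7] yaw y -2.85 z [ 0.5147 -0.0113 -0.8573] j [ 0.86 -0.65  2.16 -0.42  1.3   0.95] F [ 1.2 -0.1 -0.6] gap 49.8
in cover frame rel rib [-10.4 -40.9 305.9] ang [ 0.98 -0.3  -0.87]
dist 82.5 ang 1.35
[[0.81,0.17,1.43,0.2,-0.06,-0.17],[0.82,0.18,1.42,0.2,-0.06,-0.17],[0.82,0.19,1.42,0.2,-0.06,-0.17],[0.82,0.19,1.42,0.2,-0.06,-0.17],[0.82,0.2,1.42,0.2,-0.06,-0.17]]
```

Request:
{"name": "play_rows", "arguments": {"moves": [[0.9,0.2,1.5,0.3,0,-0.2],[0.9,0.2,1.5,0.2,0,-0.2],[0.9,0.2,1.5,0.2,0,-0.2],[0.8,0.2,1.4,0.2,0,-0.2],[0.6,0.2,1.2,0.2,0,-0.2],[0,0,0,0,0,0]]}}

```text
time: 10.75
ee_pos: [315.2, 313.3, 305.1]
orientation: [0.693, 0.674, 0.179, 0.182]
wrist_force: [0.0, -0.1, 0.5]
finger_gap: 50.0
```

Run:
```python
from cov import *
err();plan(tgt(0),Rt,5)
```

```text
t 10.75 p [315.2 313.3 305.1] yaw y -1.6 z [ 0.4927 -0.0109 -0.8701] j [ 0.82 -0.46  2.13 -0.42  1.14  0.96] F [ 0.  -0.1  0.5] gap 50.0
in cover frame rel rib [  1.   -2.3 231.6] ang [-0.47 -0.28  0.2 ]
dist 56.7 ang 0.58
[[0.04,-0.01,1.13,-0.09,-0.06,0.04],[0.04,-0.01,1.13,-0.09,-0.06,0.04],[0.04,-0.01,1.13,-0.09,-0.06,0.04],[0.04,-0.02,1.13,-0.09,-0.06,0.04],[0.04,-0.02,1.13,-0.09,-0.06,0.04]]
```

Request:
{"name": "play_rows", "arguments": {"moves": [[0.1,0,1.2,-0.1,-0.1,0.1],[0.1,0,1.2,-0.1,-0.1,0],[0,0,1.2,-0.1,0,0],[0,0,1,-0.1,0,0],[0,0,0.5,0,0,0],[0,0,0,0,0,0]]}}

```text
time: 11.35
ee_pos: [342.7, 312.5, 257.6]
orientation: [0.694, 0.672, 0.18, 0.185]
wrist_force: [0.0, 0.4, 0.1]
finger_gap: 50.0
```

Run:
```python
from cov import *
err();plan(tgt(0),Rt,1)
```

```text
t 11.35 p [342.7 312.5 257.6] yaw y -1.86 z [ 0.4987 -0.0156 -0.8666] j [ 0.77 -0.37  2.15 -0.43  1.03  0.97] F [0.  0.4 0.1] gap 50.0
in cover frame rel rib [  1.   -2.2 176.7] ang [-0.07 -0.02 -0.02]
dist 2.9 ang 0.08
[[0.22,-0.1,0.17,-0.07,-0.02,-0.02]]
```

Request:
{"name": "play_rows", "arguments": {"moves": [[0.3,-0.1,0.15,-0.1,0,0],[0,0,0,0,0,0]]}}

```text
time: 11.55
ee_pos: [342.7, 315.8, 255.9]
orientation: [0.694, 0.672, 0.181, 0.186]
wrist_force: [-0.6, 0.4, -0.1]
finger_gap: 49.9
```

Run:
```python
from cov import *
err()
cv2.imwrite('pics/w5.png',camera('wrist')[:,:,::-1])
```

```text
t 11.55 p [342.7 315.8 255.9] yaw y -1.88 z [ 0.5005 -0.0156 -0.8656] j [ 0.78 -0.36  2.15 -0.44  1.02  0.98] F [-0.6  0.4 -0.1] gap 49.9
in cover frame rel rib [1.000e-01 1.100e+00 1.754e+02] ang [ 0.05 -0.03 -0.04]
```

View pics/w5.png

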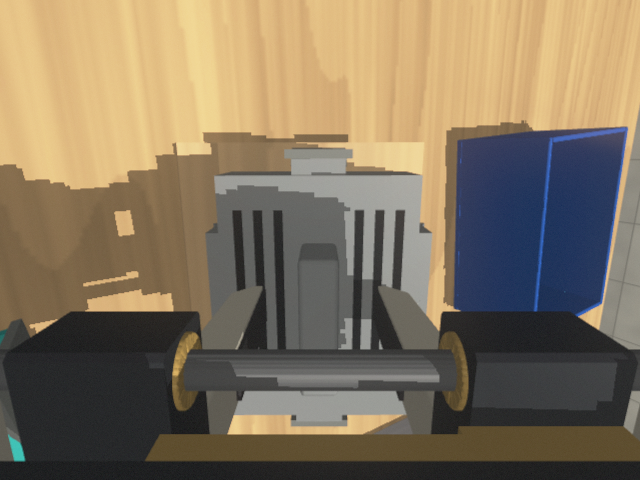

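The rib at (319,310) is centred between the fingers, so I'll close.

Request:
{"name": "play_rows", "arguments": {"moves": [[0,0,0,0,0,0],[0,0,0,0,0,0],[0,0,0,0,0,0],[0,0,0,0,0,0],[0,0,0,0,0,0],[0,0,0,0,0,0]], "gripper": 0, "grip_force": 55}}

```text
time: 12.2
ee_pos: [342.4, 316.1, 257.2]
orientation: [0.694, 0.672, 0.182, 0.186]
wrist_force: [0.4, 0.3, -0.7]
finger_gap: 15.6
```

Run:
```python
from cov import *
err()
```

```text
t 12.2 p [342.4 316.1 257.2] yaw y -1.87 z [ 0.5016 -0.014  -0.865 ] j [ 0.78 -0.37  2.15 -0.44  1.02  0.98] F [ 0.4  0.3 -0.7] gap 15.6
in cover frame rel rib [  0.5   1.4 176.6] ang [ 0.12 -0.12 -0.03]
```

Request:
{"name": "play_rows", "arguments": {"moves": [[0,0,-0.8,0,0,0],[0,0,-1.5,0,0,0],[0,0,-2,0,0,0],[0,0,-2,0,0,0],[0,0,-1.5,0,0,0],[0,0,0,0,0,0]]}}

```text
time: 12.8
ee_pos: [300.7, 316.6, 327.6]
orientation: [0.694, 0.672, 0.18, 0.185]
wrist_force: [-0.0, 0.3, -2.2]
finger_gap: 15.7
```

Run:
```python
from cov import *
err();plan([400,150,400],down(.17),10)
cv2.imwrite('pics/s2.png',camera('scene')[:,:,::-1])
```

```text
t 12.8 p [300.7 316.6 327.6] yaw y -1.88 z [ 0.4988 -0.0159 -0.8666] j [ 0.86 -0.49  2.11 -0.43  1.2   0.98] F [-0.   0.3 -2.2] gap 15.7
in cover frame rel rib [ -0.4   0.5 258.4] ang [-0.06 -0.   -0.04]
dist 207.0 ang 32.06
[[-1.63,1.27,-0.11,2.98,0.3,-1.13],[-1.66,1.23,-0.18,2.98,0.3,-1.13],[-1.68,1.18,-0.25,2.98,0.3,-1.13],[-1.7,1.14,-0.32,2.98,0.3,-1.13],[-1.72,1.08,-0.39,2.98,0.3,-1.13],[-1.74,1.03,-0.45,2.98,0.3,-1.13],[-1.76,0.97,-0.51,2.98,0.3,-1.13],[-1.77,0.9,-0.57,2.98,0.3,-1.13],[-1.79,0.84,-0.63,2.98,0.3,-1.13],[-1.8,0.77,-0.68,2.98,0.3,-1.13]]
```

View pics/s2.png

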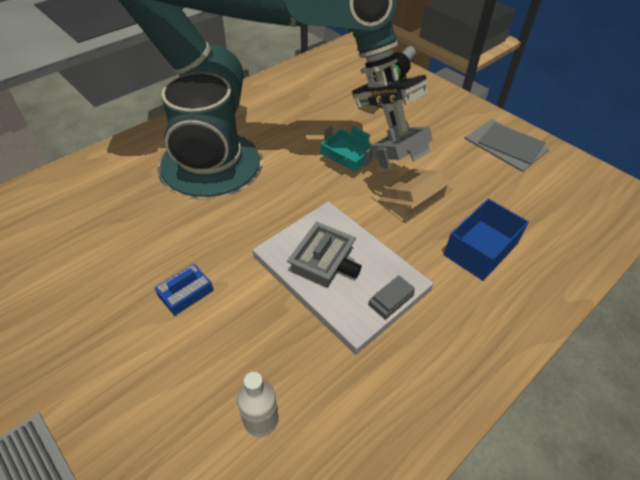

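The cover is off the stand and held, and the cassette is in the housing at (322,250).

Request:
{"name": "play_rows", "arguments": {"moves": [[-1.6,1.3,-0.5,3,0.3,-1.1],[-1.7,1.2,-0.5,3,0.3,-1.1],[-1.7,1.2,-0.5,3,0.3,-1.1],[-1.7,1.1,-0.5,3,0.3,-1.1],[-1.7,1.1,-0.5,3,0.3,-1.1],[-1.7,1,-0.5,3,0.3,-1.1],[-1.8,1,-0.5,3,0.3,-1.1],[-1.8,0.9,-0.6,3,0.3,-1.1],[-1.8,0.8,-0.6,3,0.3,-1.1],[-1.8,0.8,-0.6,3,0.3,-1.1],[0,0,0,0,0,0]]}}

```text
time: 13.95
ee_pos: [401.3, 141.8, 401.3]
orientation: [0.644, 0.765, -0.013, -0.012]
wrist_force: [-0.1, 0.1, -2.6]
finger_gap: 15.7
```

```bash
cat > hs.py <<'E'
from h import *
H=np.array([481.1,-19.7]);YH=.342;Rh=down(YH)
tx=Rh.as_matrix()[:,0]
def ht(z): return np.r_[H+1.2*tx[:2],z]
def herr():
    s=st();r=R.from_quat(s['orientation']);print('TCP err tool',(Rh.inv().apply(s['ee_pos']-ht(299))).round(1),'ang',np.degrees((r.inv()*Rh).as_rotvec()).round(2))
E
python3 - <<'E'
from hs import *
herr();plan(ht(370),Rh,10)
E
```

```text
t 13.95 p [401.3 141.8 401.3] yaw y 9.87 z [-0.0339 -0.0043 -0.9994] j [ 0.28 -0.44  1.94  0.01  1.68  0.11] F [-0.1  0.1 -2.6] gap 15.7
TCP err tool [ 177.7  -21.  -102.3] ang [-1.94 -0.26 -9.72]
dist 181.7 ang 9.92
[[-1.72,0.52,0.29,-0.19,-0.03,-0.97],[-1.73,0.49,0.3,-0.19,-0.03,-0.97],[-1.73,0.46,0.3,-0.19,-0.03,-0.97],[-1.74,0.43,0.3,-0.19,-0.03,-0.97],[-1.75,0.4,0.3,-0.19,-0.03,-0.97],[-1.75,0.37,0.3,-0.19,-0.03,-0.97],[-1.76,0.33,0.31,-0.19,-0.03,-0.97],[-1.76,0.3,0.31,-0.19,-0.03,-0.97],[-1.77,0.27,0.31,-0.19,-0.03,-0.97],[-1.77,0.24,0.31,-0.19,-0.03,-0.97]]
```

Request:
{"name": "play_rows", "arguments": {"moves": [[-1.7,0.5,0.3,-0.2,0,-1],[-1.7,0.5,0.3,-0.2,0,-1],[-1.7,0.5,0.3,-0.2,0,-1],[-1.7,0.4,0.3,-0.2,0,-1],[-1.7,0.4,0.3,-0.2,0,-1],[-1.7,0.4,0.3,-0.2,0,-1],[-1.7,0.3,0.3,-0.2,0,-1],[-1.7,0.3,0.3,-0.2,0,-1],[-1.7,0.3,0.3,-0.2,0,-1],[-1.2,0.2,0.2,-0.1,0,-0.7],[0,0,0,0,0,0]]}}

```text
time: 15.05
ee_pos: [480.8, -11.8, 358.4]
orientation: [0.577, 0.817, 0.001, -0.0]
wrist_force: [-0.4, 0.3, -1.6]
finger_gap: 15.5
```

Run:
```python
from hs import *
herr();plan(ht(345),Rh,4)
```

```text
t 15.05 p [480.8 -11.8 358.4] yaw y 19.55 z [ 2.0e-04  1.8e-03 -1.0e+00] j [-0.08 -0.3   1.91  0.    1.54 -0.42] F [-0.4  0.3 -1.6] gap 15.5
TCP err tool [  6.4   2.4 -59.4] ang [ 0.05 -0.09 -0.04]
dist 15.0 ang 0.11
[[-0.16,-0.06,0.33,0.01,-0.02,-0.01],[-0.16,-0.06,0.33,0.01,-0.02,-0.01],[-0.16,-0.06,0.33,0.01,-0.02,-0.01],[-0.16,-0.06,0.33,0.01,-0.02,-0.01]]
```

Request:
{"name": "play_rows", "arguments": {"moves": [[-0.3,-0.1,0,0,-0.1,0],[-0.3,-0.1,0.3,0,0,0],[0,0,0.4,0,0,0],[0,0,0.4,0,0,0],[0,0,0,0,0,0]]}}

```text
time: 15.55
ee_pos: [480.2, -16.6, 345.2]
orientation: [0.577, 0.817, 0.0, 0.0]
wrist_force: [-0.2, -0.6, -2.3]
finger_gap: 15.7
```

Run:
```python
from hs import *
herr();plan(ht(330),Rh,4)
import pickle
pickle.dump((sense(),get_calibration('wrist')),open('w6.pkl','wb'))
cv2.imwrite('pics/w6.png',camera('wrist')[:,:,::-1])
cv2.imwrite('pics/s6.png',camera('scene')[:,:,::-1])
crop('pics/s6.png',240,170,400,300,'pics/s6c.png',4.8)
```

```text
t 15.55 p [480.2 -16.6 345.2] yaw y 19.53 z [ 8.e-04 -0.e+00 -1.e+00] j [-0.09 -0.3   1.92  0.    1.51 -0.43] F [-0.2 -0.6 -2.3] gap 15.7
TCP err tool [  2.    0.2 -46.2] ang [ 0.04  0.02 -0.07]
dist 15.3 ang 0.08
[[-0.05,-0,0.38,0.01,0,-0.02],[-0.05,-0,0.38,0.01,0,-0.02],[-0.05,-0,0.38,0.01,0,-0.02],[-0.05,-0,0.38,0.01,0,-0.02]]
```

View pics/w6.png

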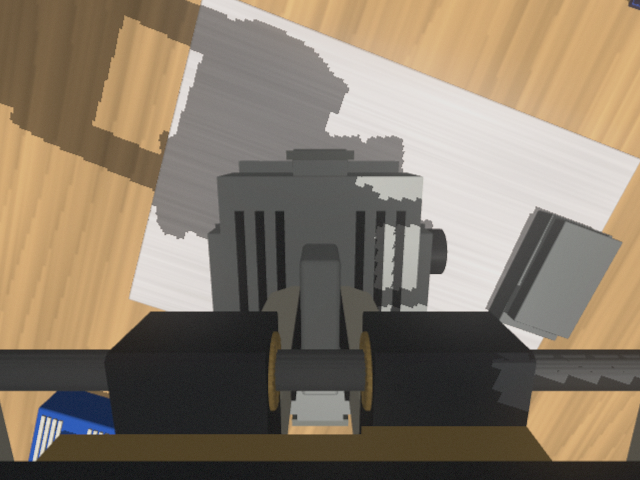

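View pics/s6c.png

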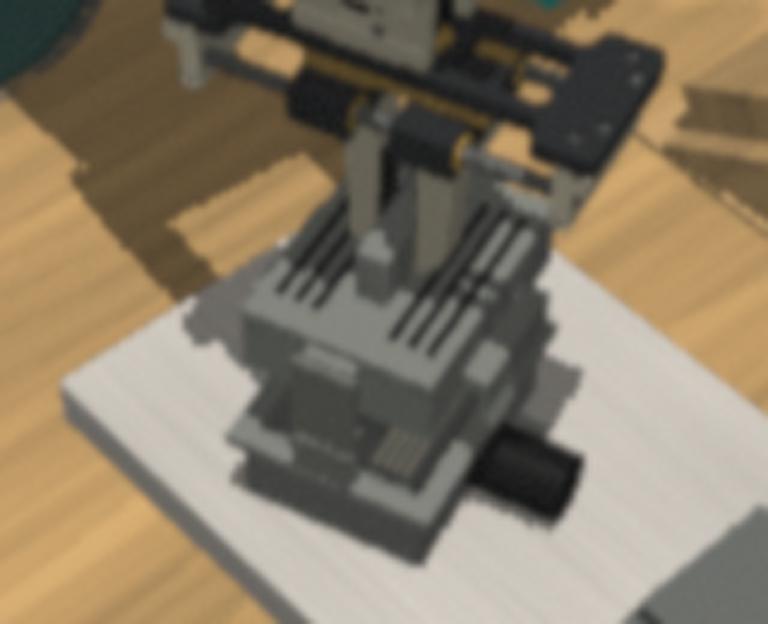

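Run:
```python
from hs import *
import pickle
s,c=pickle.load(open('w6.pkl','rb'));p=s['ee_pos'];r=R.from_quat(s['orientation'])
for n,q,z in(('cov L',(218,177),156.2),('cov R',(422,176),156.2),('rib',(301,245),184.2),('rib',(339,245),184.2),('rim L',(239,163),75),('rim R',(402,163),75),('near clip?',(320,425),156)):
    w=onz('wrist',q,z,c);print(n,r.inv().apply(w-p).round(1),Rh.inv().apply(w-np.r_[H,0]).round(1))
```

```text
cov L [ 58.2 -44.1 188.9] [  61.5  -43.7 -156.2]
cov R [ 58.7  44.4 189. ] [  61.8   44.8 -156.2]
rib [ 34.7  -7.  161. ] [  37.9   -6.7 -184.2]
rib [ 34.7   7.4 161. ] [  37.9    7.7 -184.2]
rim L [ 61.7 -51.4 270.1] [ 64.9 -50.9 -75. ]
rim R [ 61.7  52.4 270.2] [ 64.8  52.9 -75. ]
near clip? [-68.1   0.2 189.2] [ -64.9    0.4 -156. ]
```

Cover alignment checks out to within 1 mm after a 2 mm shift. Descending.

Request:
{"name": "play_rows", "arguments": {"moves": [[-0.25,0,0,0,0,0],[0,0,0.5,0,0,0],[0,0,0.6,0,0,0],[0,0,0.6,0,0,0],[0,0,0.3,0,0,0],[0,0,0,0,0,0]]}}

```text
time: 16.25
ee_pos: [481.2, -19.1, 324.0]
orientation: [0.577, 0.817, 0.0, 0.001]
wrist_force: [0.0, -0.9, -1.2]
finger_gap: 15.6
```

Run:
```python
from hs import *
herr()
```

```text
t 16.25 p [481.2 -19.1 324. ] yaw y 19.52 z [ 1.6e-03 -1.0e-04 -1.0e+00] j [-0.09 -0.29  1.95  0.    1.48 -0.43] F [ 0.  -0.9 -1.2] gap 15.6
TCP err tool [ -0.7   0.3 -25. ] ang [ 0.08  0.04 -0.07]
```

Request:
{"name": "play_rows", "arguments": {"moves": [[0.05,0,0.4,0.1,0,0],[0,0,0.4,0,0,0],[0,0,0.3,0,0,0],[0,0,0,0,0,0]]}}

```text
time: 16.65
ee_pos: [481.2, -18.5, 313.0]
orientation: [0.577, 0.817, 0.0, 0.001]
wrist_force: [-0.6, 0.4, -1.9]
finger_gap: 15.4
```

Run:
```python
from hs import *
herr()
```

```text
t 16.65 p [481.2 -18.5 313. ] yaw y 19.53 z [ 1.1e-03 -2.0e-04 -1.0e+00] j [-0.09 -0.28  1.96 -0.    1.46 -0.43] F [-0.6  0.4 -1.9] gap 15.4
TCP err tool [ -0.1   0.5 -14. ] ang [ 0.06  0.03 -0.06]
```

Request:
{"name": "play_rows", "arguments": {"moves": [[0,0,0.3,0,0,0],[0,0,0.3,0,0,0],[0,0,0,0,0,0]]}}

```text
time: 16.95
ee_pos: [481.7, -18.5, 310.1]
orientation: [0.577, 0.817, 0.001, 0.002]
wrist_force: [-3.3, -0.9, -1.1]
finger_gap: 15.3
```

Run:
```python
from hs import *
herr()
```

```text
t 16.95 p [481.7 -18.5 310.1] yaw y 19.54 z [ 5.2e-03 -5.0e-04 -1.0e+00] j [-0.09 -0.28  1.97 -0.    1.45 -0.43] F [-3.3 -0.9 -1.1] gap 15.3
TCP err tool [ -0.3   0.9 -11.1] ang [ 0.27  0.13 -0.05]
```

Request:
{"name": "play_rows", "arguments": {"moves": [[0,-0.1,0.5,0.2,0.1,0],[0,0,0.5,0.1,0,0],[0,0,0,0,0,0]]}}

```text
time: 17.25
ee_pos: [480.9, -18.8, 300.2]
orientation: [0.577, 0.817, 0.0, 0.001]
wrist_force: [-1.1, -0.2, -1.3]
finger_gap: 15.8
```

Run:
```python
from hs import *
herr()
```

```text
t 17.25 p [480.9 -18.8 300.2] yaw y 19.55 z [ 1.5e-03 -6.0e-04 -1.0e+00] j [-0.09 -0.27  1.98 -0.    1.43 -0.43] F [-1.1 -0.2 -1.3] gap 15.8
TCP err tool [-0.3  0.2 -1.2] ang [ 0.07  0.06 -0.05]
```

Almost no vertical force at the nominal home height is unexpected, so I'll look.

Run:
```python
from hs import *
import pickle
pickle.dump((sense(),get_calibration('wrist')),open('w7.pkl','wb'))
cv2.imwrite('pics/w7.png',camera('wrist')[:,:,::-1])
cv2.imwrite('pics/s7.png',camera('scene')[:,:,::-1])
crop('pics/s7.png',250,190,390,300,'pics/s7c.png',5.4)
```

```text
(no output)
```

View pics/w7.png

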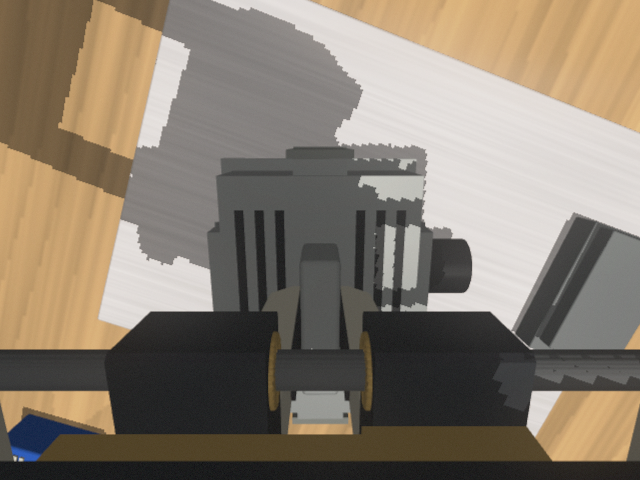

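View pics/s7c.png

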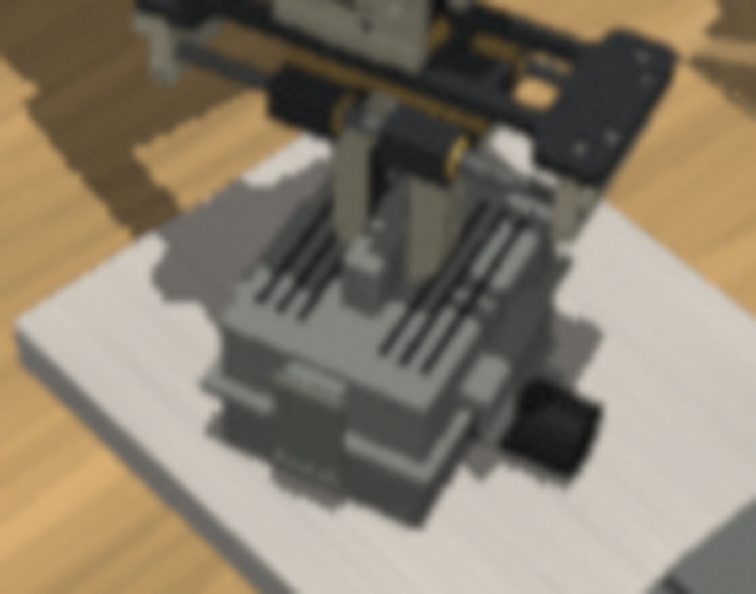

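The cover hasn't slipped in the grip and is at or near home. I'll press further until it hits a hard stop.

Request:
{"name": "play_rows", "arguments": {"moves": [[0,0,0.2,0,0,0],[0,0,0.2,0,0,0]]}}

```text
time: 17.55
ee_pos: [481.1, -18.6, 299.3]
orientation: [0.577, 0.817, 0.001, 0.001]
wrist_force: [-20.7, 2.8, 36.1]
finger_gap: 15.4
```

Run:
```python
from hs import *
herr()
```

```text
t 17.55 p [481.1 -18.6 299.3] yaw y 19.56 z [ 2.3e-03 -3.0e-04 -1.0e+00] j [-0.09 -0.27  1.98 -0.    1.43 -0.43] F [-20.7   2.8  36.1] gap 15.4
TCP err tool [-0.1  0.3 -0.3] ang [ 0.12  0.06 -0.04]
```

A hard stop with 36 N at 299.3 matches the predicted home height of 299. I'll relax, release and rise, then check.

Request:
{"name": "play_rows", "arguments": {"moves": [[0,0,0,0,0,0],[0,0,0,0,0,0]]}}

```text
time: 17.75
ee_pos: [481.1, -18.7, 300.2]
orientation: [0.577, 0.817, 0.001, 0.002]
wrist_force: [-0.4, 0.4, -1.9]
finger_gap: 15.7
```

Request:
{"name": "play_rows", "arguments": {"moves": [[0,0,0,0,0,0],[0,0,0,0,0,0],[0,0,0,0,0,0],[0,0,0,0,0,0],[0,0,-1,0,0,0],[0,0,-2,0,0,0],[0,0,-3,0,0,0],[-1.5,0,-3,0,0,0],[-3,0,-3,0,0,0],[-3,0,0,0,0,0],[0,0,0,0,0,0]], "gripper": 3.5}}

```text
time: 18.85
ee_pos: [505.9, -90.9, 429.0]
orientation: [0.576, 0.818, 0.001, 0.003]
wrist_force: [0.3, -0.3, -0.7]
finger_gap: 35.1
```

Run:
```python
from hs import *
import pickle
herr();c=get_calibration('wrist');pickle.dump(c,open('w8.pkl','wb'))
cv2.imwrite('pics/w8.png',camera('wrist')[:,:,::-1])
cv2.imwrite('pics/s8.png',camera('scene')[:,:,::-1])
crop('pics/s8.png',270,190,380,290,'pics/s8c.png',6)
crop('pics/w8.png',230,60,430,290,'pics/w8c.png',2.6)
```

```text
t 18.85 p [505.9 -90.9 429. ] yaw y 19.69 z [ 0.0048 -0.0021 -1.    ] j [-0.23 -0.25  1.75 -0.    1.63 -0.57] F [ 0.3 -0.3 -0.7] gap 35.1
TCP err tool [ -76.5   -0.5 -130. ] ang [0.22 0.21 0.09]
```

View pics/w8.png

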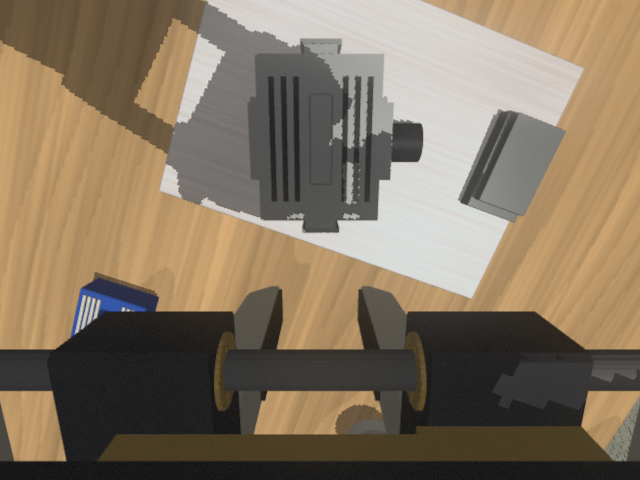

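View pics/s8c.png

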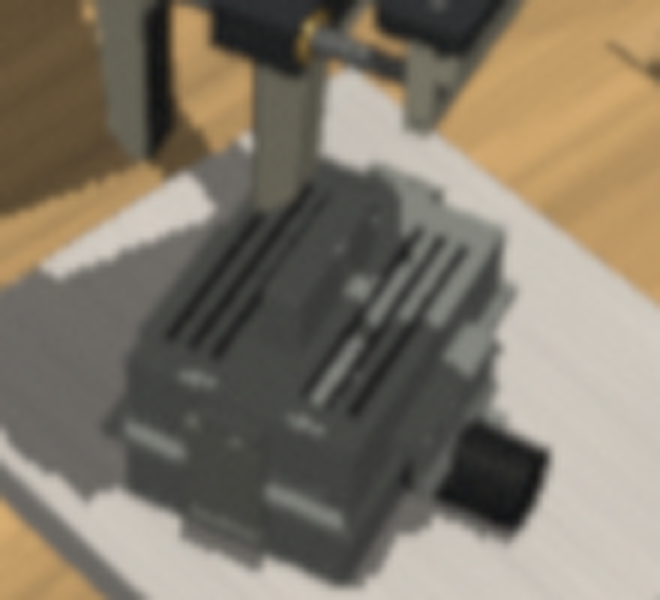

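View pics/w8c.png

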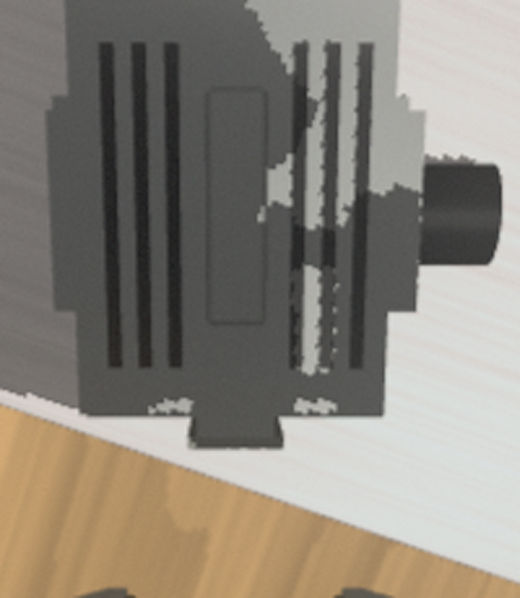

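Run:
```python
from h import *
crop('pics/w8.png',240,30,410,240,'pics/w8d.png',3)
```

```text
(no output)
```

View pics/w8d.png

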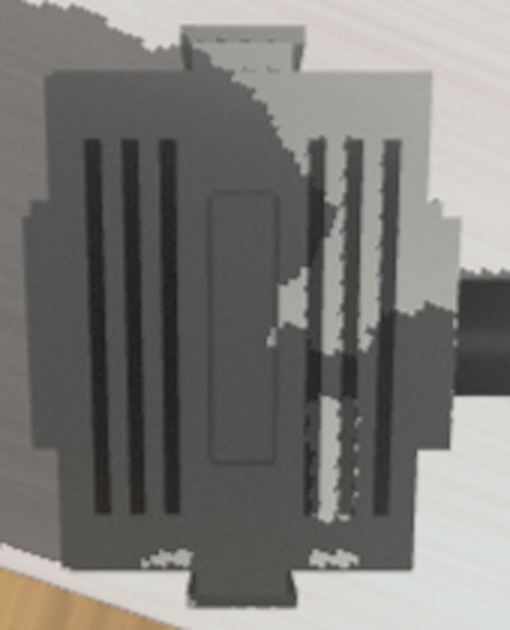

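Run:
```python
from fit import *
import pickle,h
np.set_printoptions(precision=3,suppress=True)
c=pickle.load(open('w8.pkl','rb'));CAL['wrist']=c;o=h.cal;h.cal=lambda n:CAL[n] if n=='wrist' else o(n)
px=mk((240,30),3,[(432,71),(412,570),(63,568),(44,73),(277,190),(274,464),(209,464),(208,190)])
M=np.vstack([box(90,120,35),box(16,60,63)])
p,r,tr=fit([('wrist',M,px)],[481,-19.7,.342,75,0.]);print(p,r.T)
def tr6(q,M):return R.from_euler('ZYX',q[2:5]).apply(M)+[q[0],q[1],q[5]]
f=lambda q:(proj('wrist',tr6(q,M[:4]))-px[:4]).ravel()
from scipy.optimize import least_squares
q=least_squares(f,[481,-19.7,.342,0,0,75],x_scale=[10,10,.1,.1,.1,10]).x;print(q)
# predicted clip bottoms vs pixel: outer ends
print(proj('wrist',tr6([481.1,-19.7,.342,0,0,75],np.array([[15,71,30],[15,-71,30],[15,74,-22],[15,-74,-22.]]))))
# plan to probe
from hs import *
plan([*(H),345],Rh,6)
```

```text
[481.491 -19.912   0.343  74.728   0.012] [[-0.931 -0.712  1.749  1.796  0.328  0.543 -0.65  -0.908]
 [ 0.086 -0.034  0.871 -1.14  -0.174  0.271  0.287 -0.244]]
[482.098 -19.83    0.343  -0.022  -0.001  75.888]
[[340.003  37.744]
 [337.342 232.068]
 [336.702  51.086]
 [334.663 223.634]]
dist 111.5 ang 0.33
[[1.23,0,1.39,0.04,0.03,0.02],[1.23,0,1.39,0.04,0.03,0.02],[1.23,0.01,1.4,0.04,0.03,0.02],[1.23,0.01,1.4,0.04,0.03,0.02],[1.23,0.01,1.4,0.04,0.03,0.02],[1.22,0.01,1.4,0.04,0.03,0.02]]
```

Position is within 1 mm and the fitted height is 75 ± 1 (home 75). As a direct check I'll touch each end of the rib with closed fingers.

Request:
{"name": "play_rows", "arguments": {"moves": [[1.9,0,1.5,0,0,0],[1.9,0,1.5,0,0,0],[1.9,0,1.5,0,0,0],[1.8,0,1.5,0,0,0],[1.2,0,1.4,0,0,0],[0,0,0.5,0,0,0],[0,0,0,0,0,0],[0,0,0,0,0,0]], "gripper": 0, "grip_force": 20}}

```text
time: 19.75
ee_pos: [473.2, -0.6, 347.0]
orientation: [0.574, 0.819, 0.001, 0.002]
wrist_force: [-0.2, 0.7, 0.0]
finger_gap: 0.3
```

Run:
```python
from hs import *
herr();plan([*(H+20*tx[:2]),330],Rh,3)
```

```text
t 19.75 p [473.2  -0.6 347. ] yaw y 19.93 z [ 4.5e-03 -8.0e-04 -1.0e+00] j [-0.06 -0.32  1.94 -0.    1.52 -0.4 ] F [-0.2  0.7  0. ] gap 0.3
TCP err tool [ 19.4  -1.1 -48. ] ang [0.23 0.13 0.33]
dist 17.0 ang 0.42
[[-0.02,0.03,0.57,0.08,0.04,0.11],[-0.02,0.03,0.57,0.08,0.04,0.11],[-0.02,0.04,0.57,0.08,0.04,0.11]]
```

Request:
{"name": "play_rows", "arguments": {"moves": [[0,0.1,0.6,0.2,0.1,0.2],[0,0,0.6,0,0,0],[0,0,0.5,0,0,0],[0,0,0.3,0,0,0],[0,0,0.3,0,0,0]]}}

```text
time: 20.25
ee_pos: [475.1, -1.8, 324.1]
orientation: [0.577, 0.817, 0.0, 0.001]
wrist_force: [-16.7, 1.7, 49.2]
finger_gap: 0.2
```

Run:
```python
from hs import *
herr()
```

```text
t 20.25 p [475.1  -1.8 324.1] yaw y 19.57 z [ 2.5e-03 -6.0e-04 -1.0e+00] j [-0.06 -0.3   1.96 -0.    1.48 -0.4 ] F [-16.7   1.7  49.2] gap 0.2
TCP err tool [ 17.7   0.4 -25.1] ang [ 0.12  0.08 -0.02]
```

The +y end gives 324.1 against a predicted 324.1, under 49 N. Now the other end, more gently.

Request:
{"name": "play_rows", "arguments": {"moves": [[0,0,-1,0,0,0],[-1.5,0,0,0,0,0],[-1.5,0,0,0,0,0],[-0.8,0,0,0,0,0],[0,0,0,0,0,0],[0,0,0.5,0,0,0],[0,0,0.3,0,0,0]]}}

```text
time: 20.95
ee_pos: [489.1, -41.8, 325.3]
orientation: [0.577, 0.817, 0.0, 0.001]
wrist_force: [-0.3, 0.2, -0.0]
finger_gap: 0.3
```

Run:
```python
from hs import *
herr()
```

```text
t 20.95 p [489.1 -41.8 325.3] yaw y 19.49 z [ 2.3e-03 -7.0e-04 -1.0e+00] j [-0.14 -0.26  1.93 -0.    1.47 -0.48] F [-0.3  0.2 -0. ] gap 0.3
TCP err tool [-24.7   0.1 -26.3] ang [ 0.11  0.08 -0.1 ]
```

Request:
{"name": "play_rows", "arguments": {"moves": [[0,0,0.2,0,0,0],[0,0,0.15,0,0,0]]}}

```text
time: 21.15
ee_pos: [488.9, -41.5, 324.2]
orientation: [0.577, 0.817, 0.0, 0.002]
wrist_force: [-12.0, -1.5, 24.9]
finger_gap: 0.1
```

Run:
```python
from hs import *
herr()
```

```text
t 21.15 p [488.9 -41.5 324.2] yaw y 19.51 z [ 0.0034 -0.0016 -1.    ] j [-0.14 -0.26  1.93 -0.    1.47 -0.48] F [-12.   -1.5  24.9] gap 0.1
TCP err tool [-24.4   0.1 -25.2] ang [ 0.15  0.15 -0.08]
```

Both rib ends stop at 324.1–324.2, so the cover is level and home. I'll retreat and take a last look.

Request:
{"name": "play_rows", "arguments": {"moves": [[0,0,-1,0,0,0],[0,0,-3,0,0,0],[-1,0,-3,0,0,0],[-4,0,-3,0,0,0],[-5,0,-1,0,0,0],[-5,0,0,0,0,0],[-4,0,0,0,0,0],[0,0,0,0,0,0],[0,0,0,0,0,0]]}}

```text
time: 22.05
ee_pos: [553.8, -223.7, 440.1]
orientation: [0.574, 0.819, 0.001, 0.003]
wrist_force: [0.5, 0.9, 0.5]
finger_gap: 0.3
```

Run:
```python
from hs import *
herr()
cv2.imwrite('pics/t9.png',camera('top')[:,:,::-1])
cv2.imwrite('pics/s9.png',camera('scene')[:,:,::-1])
crop('pics/s9.png',280,190,380,290,'pics/s9c.png',4)
crop('pics/t9.png',270,170,400,290,'pics/t9c.png',3.33)
a=cv2.imread('pics/s9c.png');b=cv2.imread('pics/t9c.png')[:400,:433];b=cv2.resize(b,(400,400));cv2.imwrite('pics/f9.png',np.hstack([a,b]))
```

```text
t 22.05 p [ 553.8 -223.7  440.1] yaw y 19.87 z [ 0.0051 -0.0021 -1.    ] j [-0.43 -0.06  1.57  0.    1.63 -0.77] F [0.5 0.9 0.5] gap 0.3
TCP err tool [-2.178e+02  1.000e-01 -1.411e+02] ang [0.24 0.21 0.28]
```

View pics/f9.png

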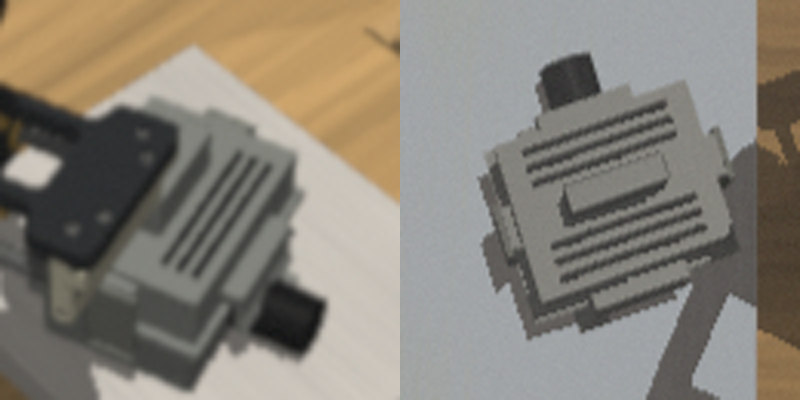

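View pics/t9.png

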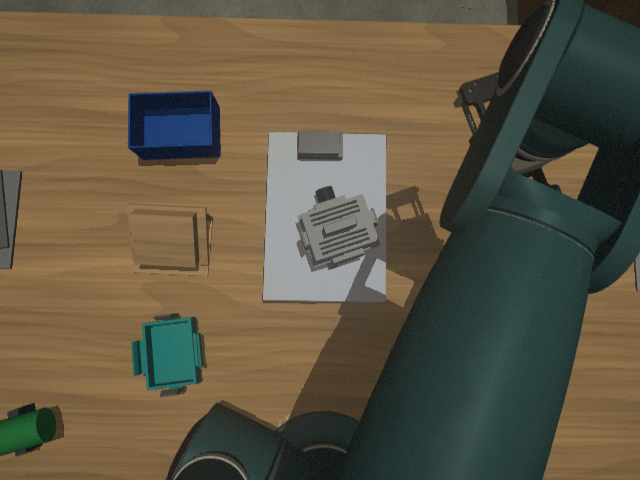

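The cover sits square on the housing at (340,230) in the top image, and the bin, blocks and turquoise part are unmoved. The fingers are clear, so I'm handing in.

```bash
python3 -c "
from workcell import *
print(hand_in())"
```

```text
the job is handed in; nothing more can be done
None
```

The filter cassette is in the housing and the grey cover is pressed home on it. I handed in at about 22 s of the 62 s limit; no verdict was reported.

- **Cassette:** it was set down on the housing floor at the predicted height and released. The picture afterwards showed its rib within about 1 mm of the middle.
- **Cover:** it was lifted square off the stand and pressed straight down to a hard stop of about 36 N at the predicted home height. After letting go, I touched both ends of its rib with closed fingers. They stopped at 324.1 and 324.2 mm, against 324.1 expected, so it is level along the rib and fully home. The camera fit put it within about 1 mm of the middle.
- **Less certain:**
  - The clip angles can't be read directly. I never caught the 9–16 N snap force, because force is only reported at the end of each move. That the clips snapped is inferred from the home height and the lack of upward force just above it.
  - The camera fits for tilt scattered by 0.01–0.02 rad, which is pixel noise and under the 0.04 limit.
  - My first rib check pressed with 49 N through the fingertips, harder than intended but well under the 120 N wrist limit.
- **Other things on the bench:** the bin, blocks and turquoise cover look unmoved in the last picture. The bottle and the blue cassette were hidden by the arm there, but I never went near enough to touch them.

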